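Seat the three-foot pan carrier on the portion scale

TASK

Fit the loose three-armed pan carrier onto the portion scale: the ball foot of its long arm goes in the cone seat, the left foot in the V groove and the right foot on the flat pad, all three fully home and level, and then let go. The seat casting on the scale was clamped on by hand and does not sit quite square on the housing, so feel the feet in with a light hand; the scale must never carry more than 2.5 kg. Leave the bowls, the thermometer case and the spatula where they lie.

Things in the scene. Friction and masses are not known exactly. Their poses are not given: they have to be found in the camera images.
- scale: Grey portion scale, does not move. Housing 250 x 200 mm, top 46 mm high, from x -135 to +115 mm; origin on the shelf; x points away from the display end, y left, z up. On a post over the origin sits an aluminium seat casting with three legs, clamped on by hand: its axis is up to 6 mm off in x and in y and it is turned by up to 0.06 rad. Only the housing's pose is reported, not the casting's.
- load_cell (a joint): Sinking of the seat casting on its sprung cell, m: 0 empty, 2 mm at 25 N (2.5 kg). Casting axes as the scale's: cone at x 88, y 0 mm; V groove, pointing at the cone, at x -35, y 56; flat pad at x -35, y -56. Cone and groove: 60 deg included angle, 11 mm wide at the top; cone boss and flat pad 36 mm across, groove block 34 x 40, their tops 82 mm, flat pad 78.5 mm over the shelf.
- carrier: Loose cast pan carrier, 0.34 to 0.53 kg, standing on three 12 mm steel ball feet under its arm ends. Origin in the plane the feet stand on, below the hub's middle; x along the long arm, z up. Arms 14 mm wide, tops 26.5 mm up (black pan pads on their ends to 30.5 mm); hub 44 mm across. Home: ball centres 84.5 mm over the shelf. Put down off the middle a foot perches on the seat's edge and stays there.
- lug (a point): Middle of the carrier's square lifting lug, to grip from above: 20 x 20 mm, faces square to the carrier's x and y, 36 mm tall, standing up from the hub, 26.5 to 62.5 mm above the plane of the feet; this point is 44.5 mm above it, on the carrier's z axis.
- long_foot (a point): Centre of the ball foot (12 mm) under the long arm: x 88, y 0, z 6 mm in the carrier. Belongs in the cone.
- left_foot (a point): Centre of the ball foot (12 mm) under the left short arm: x -35, y 56, z 6 mm in the carrier. Belongs in the V groove.
- right_foot (a point): Centre of the ball foot (12 mm) under the right short arm: x -35, y -56, z 6 mm in the carrier. Belongs on the flat pad.
- bowl_a: Glass pinch bowl, 80 mm across, 36 mm tall; origin at the centre of its underside. Leave alone.
- bowl_b: Smaller glass pinch bowl, 64 mm across, 30 mm tall; origin at the centre of its underside. Leave alone.
- case: Orange plastic thermometer case with flip-top lid, 150 x 36 x 27 mm, long side along its x; origin at the centre of its underside. Leave alone.
- spatula: Bamboo spatula lying flat, about 295 mm long along its x, blade 58 mm wide towards +x, 7 mm thick; origin on its underside. Leave alone.
Mind the look-alikes: they are no part of the job. Of the things that look like the carrier, the larger one is meant.

How it is judged:
By the outcome, as a careful person would: the job done as asked, in the order asked, and still so for the second after the job is handed in, with the robot touching nothing.
It also fails if it takes over 72 s, if anything falls off the work surface, if the arm or the gripper's body presses on something with over 40 N, if the wrist force passes 120 N, or if a joint passes its speed limit or range.

ROBOT

A 6-joint arm with a two-finger parallel gripper is mounted at the origin on the work surface. World frame = base frame: x ahead of the robot, y to its left, z up, the work surface at z = 0. Lengths are in m, angles in rad, forces in N, time in s.
With the tool pointing down it reaches from about 0.35 to 0.975 m from the base axis. Payload 4.9 kg.
Tool frame: the origin (TCP) lies midway between the tips of the shut fingers; the grasp point (between the pads) lies 19 mm behind it; z points along the fingers, y is the direction in which the jaws open and shut (so a half turn about z gives the same grasp; the last joint's range is limited). The gripper opens to 85 mm and grips with 20 to 120 N. Pads are 22 mm wide; open, the fingers measure 114 mm over their backs; the gripper's body (76 mm by 85 mm) begins 54 mm behind the grasp point. The pads swing forward as they close: fully open they stand 13 mm farther back than shut.
Start: joints at [1.182, 0.053, 1.613, -0, 1.476, -0.119], TCP at [0.167, 0.602, 0.21] pointing down, gripper open.
Joint ranges: [-3.01, 3.01], [-1.01, 2.22], [0.06, 2.58], [-1.02, 4.17], [0.09, 2.62], [-3.14, 3.14]. Speed limits (rad/s): [2.57, 2.57, 3.14, 3.14, 3.14, 3.14].

INTERFACE

Orientations are given as a rotation vector (axis times angle).
In Python, from station import ctrl gives the robot as it stands.
- The arm moves only by the tool apply_moves, never from a script. Its argument "rows" is a list of rows, each a list of 6 numbers: the shift along the tool's x, y, z in cm, then the turn, a rotation vector about the tool's x, y, z in units of 5 degrees (1.0 is 5 degrees). In form: [[x, y, z, rx, ry, rz], ...]. A call has 1 to 20 rows; each row is the pose to reach, as a shift and turn from the pose measured when the call began, along the tool's axes at that moment; what a row does not reach only later rows make up. A row lasts 1/10 s, in which the tool goes at most 50 mm and 8.59 degrees, less where a joint would pass 70% of its speed; a pose out of reach is approached as far as the arm can. A call with a gripper value outside its range is refused whole. "grip" is the closure, from 0 (fully open) to 1 (shut), set as the call begins (left out, the last holds). The fingers move at their own pace and stop on an object; "squeeze" is the grip in N (left out, the last holds). Time passes only in rows, so rows that repeat a pose let the fingers close. It gives the time, the measured TCP pose, the force and the opening at its end, in the units of the state.
- ctrl.get_obs(): the state, without advancing time (a new reading comes with each control period).
- ctrl.get_image(name): name is "scene" or "top" or "wrist"; returns a dict with "color" (420x560x3 uint8, blue, green, red), "mtx" (3x3 intrinsics, pixels), "D" ([k1, k2, p1, p2, k3] as OpenCV has them; the pictures are not rectified), "rvec" (rotation vector, rad) and "tvec" (3), from world to camera coordinates, as OpenCV has them. Camera axes: x right, y down, z forward; pixel columns grow to the right and rows downward; lengths in m; the calibration is good to about 2 mm. A picture is of the moment at which its call begins. There is no depth.
- ctrl.finish_job(): hands the job in, once; it reports no verdict.
The state is a dict: "t": time; "q": joint angles; "dq": joint speeds; "effort": joint torques, N m; "tool_pos": TCP position; "tool_rot": TCP orientation; "contact_force": force on the tool from outside, world axes, zero at the start; "wrist_torque": the same for the moment, N m; "opening": finger opening in m.
Only numpy, scipy, OpenCV 4.12 (cv2) and the standard library are available. Lean on these libraries where they do the work, as an engineer would, in place of code of your own. Each camera call takes 0.05 s, during which the arm holds its last target.

## Working session

There is one attempt and no reset: what is moved stays moved. The work goes in short steps, Python scripts to look and compute and a tool call to move; the robot and the scene stay as the last step left them, time stands still between calls to the robot, and variables do not carry over. Pictures are saved under pics/ and viewed, and the job is handed in when it is done.

Besides the shell and the picture viewer there is one more tool, called after ">>>" as name(argument=value, ...), one argument or row to a line, values as JSON. apply_moves: Moves the arm, as the interface text tells. Its arguments: {"type":"object","properties":{"rows":{"type":"array","items":{"type":"array","items":{"type":"number"}}},"grip":{"type":"number"},"squeeze":{"type":"number"}},"required":["rows"]}

```bash
ls; mkdir -p pics
python3 - <<'E'
from station import ctrl
import cv2
o=ctrl.get_obs()
for k,v in o.items(): print(k,v)
for n in ["scene","top","wrist"]:
    im=ctrl.get_image(n); cv2.imwrite(f"pics/{n}0.png",im["color"]); print(n,im["mtx"].tolist(),im["D"],im["rvec"],im["tvec"])
E
```

```text
pics
t 0.0
q [ 1.18198747e+00  5.33662213e-02  1.61433979e+00  8.56303361e-06
  1.47598798e+00 -1.18959797e-01]
dq [-3.79816539e-04  1.28701181e-03 -5.13144335e-04  1.63807796e-03
  1.40864710e-05 -7.90770543e-06]
effort [ 4.92965264e-04 -3.93686628e+01 -3.70173705e+01 -9.13578810e-05
  7.24778758e-03 -3.52950522e-06]
tool_pos [0.16632787 0.60175176 0.20842991]
tool_rot [-0.42252195 -3.1125073   0.00319105]
contact_force [-0.48520356  0.73075942 -1.36458347]
wrist_torque [ 0.06604571 -0.0446966   0.00350507]
opening 0.08509161562378267
scene [[453.6201226888617, 0.0, 285.31922733961625], [0.0, 453.6201226888617, 207.33623548931288], [0.0, 0.0, 1.0]] [-0.11542559  0.          0.          0.          0.        ] [ 2.20345481  1.30817909 -0.41212685] [-0.27186664 -0.37262883  1.42651697]
top [[390.19671144727164, 0.0, 281.88206885627505], [0.0, 390.19671144727164, 207.05836735949], [0.0, 0.0, 1.0]] [-0.03375444  0.          0.          0.          0.        ] [ 2.07163493 -2.13258674  0.25308429] [0.03505402 0.60267934 0.91899105]
wrist [[374.5103192812447, 0.0, 280.7028454920078], [0.0, 374.5103192812447, 211.25066956712232], [0.0, 0.0, 1.0]] [0.02025267 0.         0.         0.         0.        ] [-2.32223079 -1.76822437 -0.23540664] [-0.62456137 -0.03439679  0.37857923]
```

View pics/scene0.png

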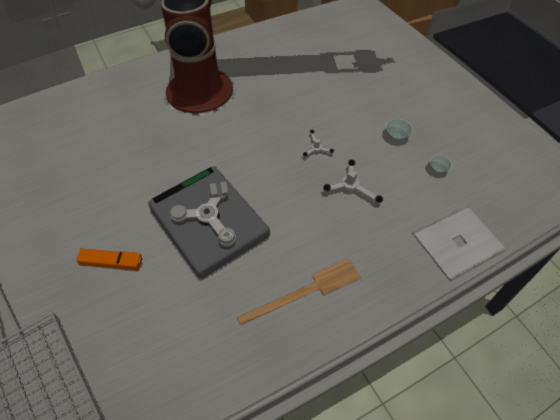

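View pics/top0.png

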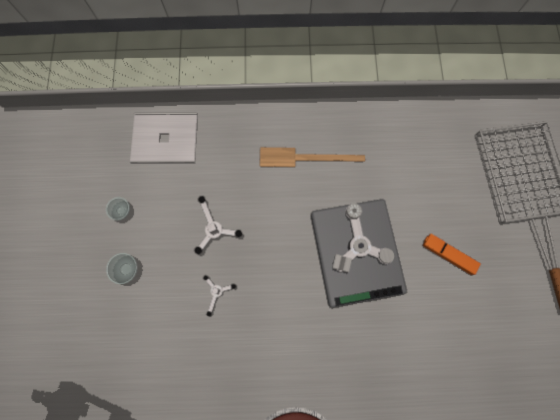

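View pics/wrist0.png

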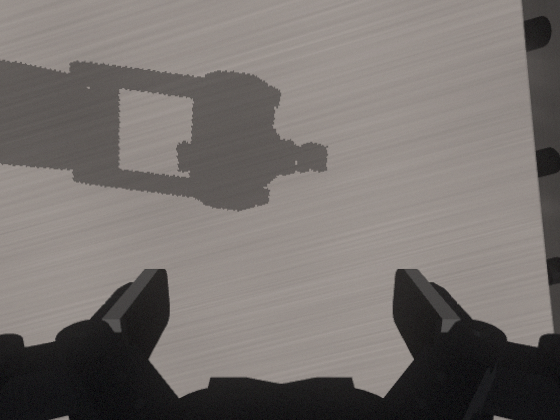

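Look-alikes for the carrier:
- Large loose tripod: scene (351,182), top (214,230).
- Small tripod: scene (317,145), top (217,292).
- Three-legged seat casting: scene (208,212), top (361,246).

I choose the larger loose one, and will check it in a close crop.

```bash
cat > h.py <<'E'
import numpy as np, cv2
from station import ctrl
def ray(im,uv):
    p=cv2.undistortPoints(np.array([[uv]],float),im["mtx"],np.array(im["D"]))[0,0]
    R=cv2.Rodrigues(np.array(im["rvec"],float))[0]; t=np.array(im["tvec"],float).ravel()
    return -R.T@t, R.T@np.array([p[0],p[1],1.])
def onz(im,uv,z):
    c,d=ray(im,uv); return c+d*(z-c[2])/d[2]
def tri(a,ua,b,ub):
    c1,d1=ray(a,ua);c2,d2=ray(b,ub);d1/=np.linalg.norm(d1);d2/=np.linalg.norm(d2)
    s=np.linalg.lstsq(np.c_[d1,-d2],c2-c1,rcond=None)[0]
    p,q=c1+s[0]*d1,c2+s[1]*d2
    return (p+q)/2,np.linalg.norm(p-q)
def proj(im,P):
    return cv2.projectPoints(np.atleast_2d(np.array(P,float)),np.array(im["rvec"],float),np.array(im["tvec"],float),np.array(im["mtx"]),np.array(im["D"]))[0][:,0]
E
python3 - <<'E'
import cv2,numpy as np
a=cv2.imread("pics/top0.png");b=cv2.imread("pics/scene0.png")
f=lambda i,x,y,w,h,s:cv2.resize(i[y:y+h,x:x+w],None,fx=s,fy=s,interpolation=cv2.INTER_CUBIC)
cv2.imwrite("pics/c1.png",np.vstack([np.hstack([f(a,180,190,70,70,5),f(b,310,145,80,70,5)])]))
cv2.imwrite("pics/c2.png",np.vstack([np.hstack([f(a,305,195,105,115,3.4),f(b,140,160,130,115,3.4)])]))
E
```

```text
(no output)
```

View pics/c1.png

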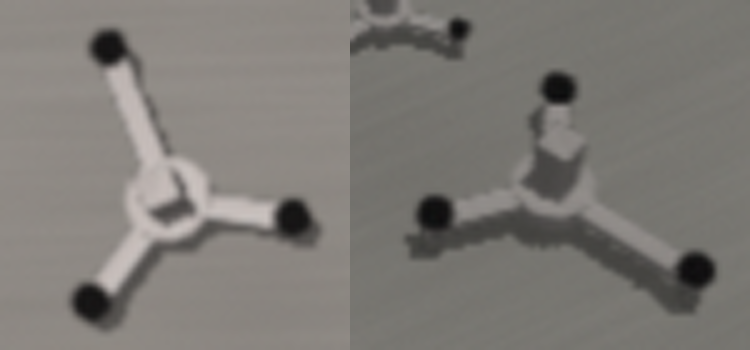

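View pics/c2.png

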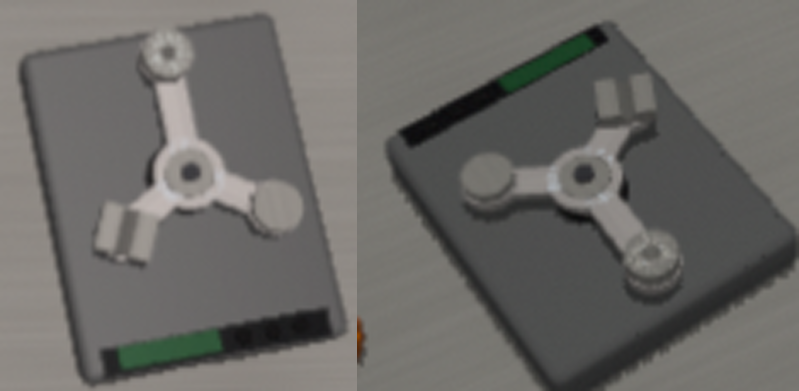

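The crop shows the large tripod with black pads: long arm at top px ≈(201,199), short arms ≈(239,233) and (198,250), square lug in the middle. On the scale, the cone boss is at top ≈(353,211), the groove ≈(342,264) and the flat pad ≈(386,256). I'll triangulate these now.

Run:
```python
from h import *
T=ctrl.get_image("top");S=ctrl.get_image("scene")
def blobs(im,x,y,w,h):
    c=im["color"][y:y+h,x:x+w].max(2); m=(c<60).astype(np.uint8)
    n,l,s,ce=cv2.connectedComponentsWithStats(m)
    g=60.-c.astype(float); out=[]
    for i in range(1,n):
        if s[i,4]>10:
            out.append((ce[i]+[x,y],s[i,4]))
    return out
t=blobs(T,180,190,70,70);s=blobs(S,320,155,70,60)
print(t,s)
pad={}
for a,_ in t:
    best=min(((tri(T,a,S,b)[1],tri(T,a,S,b)[0],b) for b,_ in s),key=lambda v:v[0])
    print(np.round(a,1),np.round(best[2],1),"gap",round(best[0],4),"P",best[1].round(4),"z305:",onz(T,a,.0305).round(4),onz(S,best[2],.0305).round(4))
P=lambda a,b:print(a,tri(T,a,S,b)[0].round(4),tri(T,a,S,b)[1].round(4),onz(T,a,.082).round(4),onz(S,b,.082).round(4))
P((305+167/3.4,195+53/3.4),(140+(652-357)/3.4,160+253/3.4))
P((305+190/3.4,195+172/3.4),(140+(584-357)/3.4,160+174/3.4))
P((305+126/3.4,195+233/3.4),(140+(627-357)/3.4,160+97/3.4))
P((305+276/3.4,195+206/3.4),(140+(488-357)/3.4,160+174/3.4))
```

```text
[(array([201.43333333, 199.16666667]), np.int32(30)), (array([238.25, 233.25]), np.int32(36)), (array([198.02702703, 250.24324324]), np.int32(37))] [(array([351.41935484, 162.25806452]), np.int32(31)), (array([326.51282051, 187.41025641]), np.int32(39)), (array([378.54761905, 198.95238095]), np.int32(42))]
[201.4 199.2] [378.5 199. ] gap 0.003 P [0.6402 0.2289 0.0278] z305: [0.6403 0.2298 0.0305] [0.6413 0.2257 0.0305]
[238.2 233.2] [326.5 187.4] gap 0.0025 P [0.546  0.1316 0.0279] z305: [0.5461 0.1325 0.0305] [0.5472 0.1291 0.0305]
[198.  250.2] [351.4 162.3] gap 0.0016 P [0.5046 0.2358 0.0288] z305: [0.5047 0.2362 0.0305] [0.5055 0.234  0.0305]
(354.11764705882354, 210.58823529411765) [ 0.587  -0.1634  0.0793] 0.0002 [ 0.5864 -0.1628  0.082 ] [ 0.5886 -0.164   0.082 ]
(360.88235294117646, 245.58823529411765) [ 0.4995 -0.176   0.0696] 0.0006 [ 0.4981 -0.1731  0.082 ] [ 0.5083 -0.1784  0.082 ]
(342.05882352941177, 263.52941176470586) [ 0.4564 -0.1245  0.0766] 0.001 [ 0.4558 -0.1241  0.082 ] [ 0.4609 -0.1253  0.082 ]
(386.1764705882353, 255.58823529411765) [ 0.4722 -0.2355  0.0754] 0.0008 [ 0.4717 -0.2333  0.082 ] [ 0.477  -0.2365  0.082 ]
```

```bash
cat >> h.py <<'E'
from scipy.spatial.transform import Rotation as Ro
def Rt(o=None):
    o=o or ctrl.get_obs(); return Ro.from_rotvec(o["tool_rot"]).as_matrix(),np.array(o["tool_pos"])
def down(yaw): # tool x axis at yaw, z down
    c,s=np.cos(yaw),np.sin(yaw); return np.array([[c,s,0],[s,-c,0],[0,0,-1.]])
def move(pos,yaw):
    R,p=Rt(); d=R.T@(np.array(pos)-p)*100; r=Ro.from_matrix(R.T@down(yaw)).as_rotvec()/np.radians(5)
    print("row",d.round(2).tolist()+r.round(2).tolist())
E
python3 - <<'E'
from h import *
R,p=Rt();print(R.round(3),np.degrees(np.arctan2(R[1,0],R[0,0])))
W=ctrl.get_image("wrist");c,d=ray(W,(280,210));print("cam in tool",R.T@(c-p),"axis",R.T@d)
for y in (21.5,21.5+90,21.5-90,21.5+180): move((.558,.197,.20),np.radians(y))
E
```

```text
[[-0.964  0.267 -0.   ]
 [ 0.267  0.964 -0.001]
 [ 0.    -0.001 -1.   ]] 164.54246243999228
cam in tool [ 0.06688904  0.00051056 -0.16454153] axis [-0.26084539 -0.00172708  0.96538665]
row [-48.53, -28.62, 0.95, -0.0, 0.01, 28.61]
row [-48.53, -28.62, 0.95, -0.01, 0.0, 10.61]
row [-48.53, -28.62, 0.95, -0.0, -0.01, -25.39]
row [-48.53, -28.62, 0.95, -0.01, -0.0, -7.39]
```

>>> apply_moves(
  rows=[
    [-48.5, -28.6, -4.2, 0, 0, 10.6],
    [-48.5, -28.6, -4.2, 0, 0, 10.6],
    [-48.5, -28.6, -4.2, 0, 0, 10.6],
    [-48.5, -28.6, -4.2, 0, 0, 10.6],
    [-48.5, -28.6, -4.2, 0, 0, 10.6],
    [-48.5, -28.6, -4.2, 0, 0, 10.6],
    [-48.5, -28.6, -4.2, 0, 0, 10.6],
    [-48.5, -28.6, -4.2, 0, 0, 10.6],
    [-48.5, -28.6, -4.2, 0, 0, 10.6],
    [-48.5, -28.6, -4.2, 0, 0, 10.6],
    [-48.5, -28.6, -4.2, 0, 0, 10.6],
    [-48.5, -28.6, -4.2, 0, 0, 10.6],
    [-48.5, -28.6, -4.2, 0, 0, 10.6],
    [-48.5, -28.6, -4.2, 0, 0, 10.6],
    [-48.5, -28.6, -4.2, 0, 0, 10.6],
    [-48.5, -28.6, -4.2, 0, 0, 10.6],
  ],
)

```text
t: 1.9
tool_pos: [0.5568, 0.1986, 0.2513]
tool_rot: [-1.764, -2.599, 0.001]
contact_force: [-1.1, 0.7, 0.2]
opening: 0.0853
```

Run:
```python
from h import *
W=ctrl.get_image("wrist");cv2.imwrite("pics/w1.png",W["color"])
R,p=Rt();print(p,np.degrees(np.arctan2(R[1,0],R[0,0])),ctrl.get_obs()["t"])
m=(W["color"].max(2)<50).astype(np.uint8)
n,l,s,ce=cv2.connectedComponentsWithStats(m)
for i in range(1,n):
    if s[i,4]>60: print(ce[i].round(1),s[i],onz(W,ce[i],.0305).round(4))
```

```text
[0.55690429 0.19843354 0.25140856] 111.65419805752131 1.95
[88.  86.7] [ 82  81  13  13 100] [0.3507 0.2104 0.0305]
[177.5 112.5] [171 107  13  12  88] [0.4383 0.2195 0.0305]
[246.7 121.7] [238 112  19  19 245] [0.5051 0.2368 0.0305]
[135.7 168.2] [130 163  13  11 110] [0.4151 0.1505 0.0305]
[249.1 227.5] [241 219  17  18 244] [0.5461 0.1335 0.0305]
[279.1 372.9] [    0   269   560   151 40865] [ 0.6439 -0.0254  0.0305]
```

View pics/w1.png

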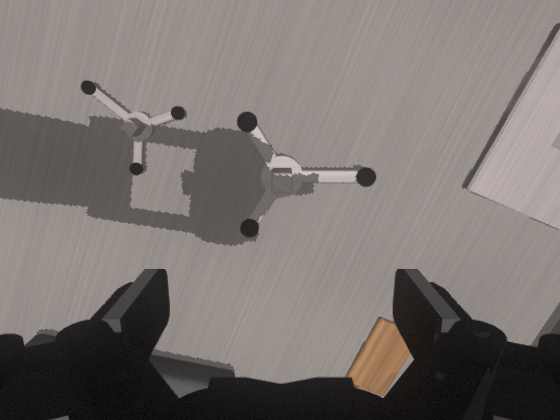

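The picture shows the carrier's pads at (247,122), (249,228) and (366,177), with the lug at (281,180). The small tripod, at upper left, is well clear.

```bash
cat >> h.py <<'E'
def fit2(model,meas):
    m=np.array(model,float)[:,:2];q=np.array(meas)[:,:2]
    mc,qc=m.mean(0),q.mean(0);a=m-mc;b=q-qc
    th=np.arctan2((a[:,0]*b[:,1]-a[:,1]*b[:,0]).sum(),(a*b).sum())
    r=np.array([[np.cos(th),-np.sin(th)],[np.sin(th),np.cos(th)]])
    t=qc-r@mc
    return t,th,(q-(m@r.T+t))
FEET=[(.088,0),(-.035,.056),(-.035,-.056)]
E
python3 - <<'E'
from h import *
W=ctrl.get_image("wrist");T=ctrl.get_image("top")
R,p=Rt()
def blobs(im,x,y,w,h,th):
    m=(im["color"][y:y+h,x:x+w].max(2)<th).astype(np.uint8)
    n,l,s,ce=cv2.connectedComponentsWithStats(m)
    return [ce[i]+[x,y] for i in range(1,n) if s[i,4]>15]
out=[]
for b in [(350,160,34,34),(230,105,34,34),(232,212,34,34)]:
    q=blobs(W,*b,62);print(q);out.append(q[0])
P=[onz(W,u,.0305) for u in out]
t,th,res=fit2(FEET,P);print("wrist",t,np.degrees(th),(res*1e3).round(2).tolist())
tt=[min(blobs(T,180,190,70,70,60),key=lambda c:np.hypot(*(c-g))) for g in [(201,199),(198,250),(238,233)]]
for u,v in zip(out,tt): x,g=tri(W,u,T,v);print(x.round(4),round(g,4))
# lug top centre
t3=np.array([t[0],t[1],0]); print("tool-frame offset mm",(R.T@(np.array([t[0],t[1],p[2]])-p)*1e3).round(2),"yaw rel",np.degrees(th)-np.degrees(np.arctan2(R[1,0],R[0,0])))
uv=proj(W,[t[0],t[1],.0625])[0];print("lug top predicted px",uv)
c=W["color"][150:215,245:320];cv2.imwrite("pics/lug.png",cv2.resize(c,None,fx=8,fy=8,interpolation=cv2.INTER_CUBIC))
move((t[0],t[1],.033),th+np.pi/2)
E
```

```text
[array([365.63636364, 176.23106061])]
[array([246.64359862, 121.1799308 ])]
[array([248.93283582, 227.5       ])]
wrist [0.55789409 0.19808084] 21.668460956459246 [[-0.39, -0.04], [0.38, -0.13], [0.01, 0.17]]
[0.5969 0.2275 0.0786] 0.0579
[0.5336 0.2242 0.1539] 0.057
[0.5461 0.133  0.0296] 0.0001
tool-frame offset mm [-0.29  0.66 -0.  ] yaw rel -89.95579576434946
lug top predicted px [281.3486161  182.18654133]
row [-0.02, 0.07, 21.85, -0.0, 0.01, -0.01]
```

View pics/lug.png

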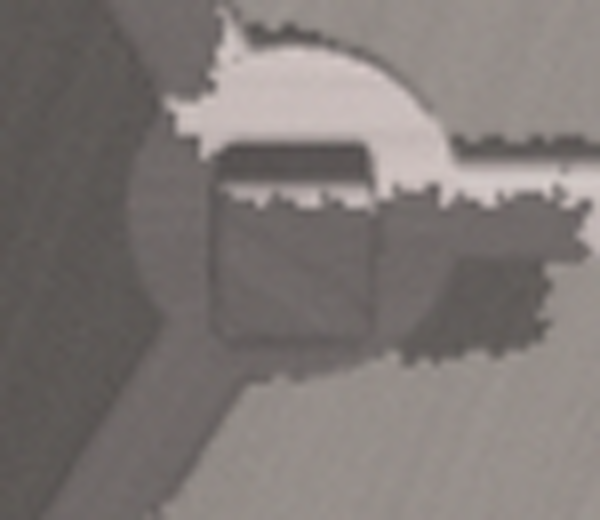

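The lug's top face centres at ≈(282,183), against a predicted (281.3,182.2), so its pose and 62.5 mm height agree. I'll descend and grip.

>>> apply_moves(
  rows=[
    [0, 0.07, 4, 0, 0, 0],
    [0, 0.07, 8, 0, 0, 0],
    [0, 0.07, 12, 0, 0, 0],
    [0, 0.07, 16, 0, 0, 0],
    [0, 0.07, 18, 0, 0, 0],
    [0, 0.07, 20, 0, 0, 0],
    [0, 0.07, 21, 0, 0, 0],
    [0, 0.07, 21.9, 0, 0, 0],
    [0, 0.07, 21.9, 0, 0, 0],
    [0, 0.07, 21.9, 0, 0, 0],
  ],
)

```text
t: 3.05
tool_pos: [0.5585, 0.1985, 0.0335]
tool_rot: [1.764, 2.598, 0.001]
contact_force: [1.0, -0.1, 0.4]
opening: 0.0852
```

>>> apply_moves(
  rows=[
    [0, 0, 0, 0, 0, 0],
    [0, 0, 0, 0, 0, 0],
    [0, 0, 0, 0, 0, 0],
    [0, 0, 0, 0, 0, 0],
    [0, 0, 0, 0, 0, 0],
    [0, 0, 0, 0, 0, 0],
    [0, 0, 0, 0, 0, 0],
    [0, 0, 0, 0, 0, 0],
    [0, 0, 0, 0, 0, 0],
    [0, 0, 0, 0, 0, 0],
  ],
  grip=1,
  squeeze=30,
)

```text
t: 4.05
tool_pos: [0.5588, 0.1986, 0.0338]
tool_rot: [1.764, 2.597, 0.002]
contact_force: [1.8, -0.6, 1.9]
opening: 0.0189
```

Gripped at 18.9 mm. Before carrying, I'll release it where the jaws have centred it. Then I'll view carrier and casting with the wrist camera from equivalent poses, so the calibration bias cancels.

>>> apply_moves(
  rows=[
    [0, 0, 0, 0, 0, 0],
    [0, 0, 0, 0, 0, 0],
    [0, 0, 0, 0, 0, 0],
    [0, 0, 0, 0, 0, 0],
    [0, 0, 0, 0, 0, 0],
    [0, 0, -3, 0, 0, 0],
    [0, 0, -7, 0, 0, 0],
    [0, 0, -11, 0, 0, 0],
    [0, 0, -15, 0, 0, 0],
    [0, 0, -15, 0, 0, 0],
    [0, 0, -15, 0, 0, 0],
    [0, 0, -15, 0, 0, 0],
  ],
  grip=0,
)

```text
t: 5.25
tool_pos: [0.5576, 0.1984, 0.1821]
tool_rot: [-1.765, -2.599, 0.001]
contact_force: [0.8, -1.0, -0.4]
opening: 0.0854
```

```bash
cat >> h.py <<'E'
def pads(W,guess,th=62):
    out=[]
    for P in guess:
        x,y=np.round(proj(W,[P[0],P[1],.0305])[0]).astype(int);r=20
        m=(W["color"][max(0,y-r):y+r,x-r:x+r].max(2)<th).astype(np.uint8)
        n,l,s,ce=cv2.connectedComponentsWithStats(m); i=1+np.argmax(s[1:,4]); out.append(ce[i]+[x-r,max(0,y-r)])
    return out
E
python3 - <<'E'
from h import *
W=ctrl.get_image("wrist");cv2.imwrite("pics/w2.png",W["color"]);R,p=Rt();yaw=np.degrees(np.arctan2(R[1,0],R[0,0]))
th=np.radians(21.67);r=np.array([[np.cos(th),-np.sin(th)],[np.sin(th),np.cos(th)]])
g=np.array(FEET)@r.T+[.5579,.1981]
u=pads(W,g);print(u)
P=np.array([onz(W,a,.0305) for a in u]);t,th,res=fit2(FEET,P)
print(t,np.degrees(th),(res*1e3).round(2).tolist());print(p,yaw,ctrl.get_obs()["t"])
print("in tool mm",(R.T@(np.array([*t,p[2]])-p)*1e3).round(2), "yaw rel",np.degrees(th)-yaw)
move((.4998,-.175,p[2]+.05),np.radians(7.9+90))
E
```

```text
[array([383.80079681, 186.51792829]), array([239.75227273, 123.70227273]), array([243.35602094, 250.53664921])]
[0.55856521 0.19928975] 22.541265258871437 [[-0.83, 0.51], [1.36, -0.27], [-0.53, -0.24]]
[0.55734465 0.19831782 0.18152046] 111.63207220303411 5.3
in tool mm [ 0.45  1.49 -0.  ] yaw rel -89.09080694416268
row [-32.58, -19.12, -4.96, -0.02, 0.0, 2.75]
```

View pics/w2.png

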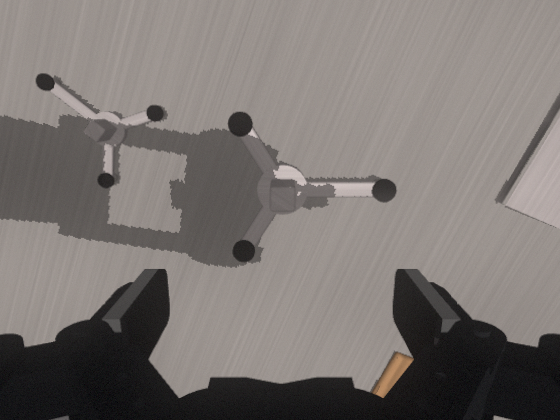

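The pads are at (384,190), (240,124) and (244,251). My mask merged shadow, so I'll refine it on this saved picture.

Run:
```python
import cv2,numpy as np
g=cv2.imread("pics/w2.png").max(2)
for x,y in [(384,190),(240,124),(244,251)]: print(g[y,x-20:x+21:2],g[y-20:y+21:2,x])
for x,y in [(384,190),(240,124),(244,251)]:
  for th in (45,55,62,70):
    m=(g[y-22:y+22,x-22:x+22]<th).astype(np.uint8);n,l,s,ce=cv2.connectedComponentsWithStats(m);i=1+np.argmax(s[1:,4]);print(x,y,th,s[i],(ce[i]+[x-22,y-22]).round(2))
```

```text
[191 189 189 190  73  60  58  58  61  62  60  58  60  58  62  57 104 154
 150 151 150] [157 157 158 157 135  50  53  55  57  57  60  60  67  66  66  67 115 155
 151 151 151]
[150 154 150 152  67  46  42  48  50  48  50  44  45  48  49  46  93 154
 153 153 149] [156 156 154 151  50  48  46  52  51  47  50  48  46  46  42  43  66  97
  95  94  95]
[ 96  95  95  95  71  35  43  41  39  41  41  39  41  39  39  45  93  97
  95 140 149] [ 95  92  95 109 102  40  36  37  41  40  41  41  41  42  38  52  97 143
 151 153 151]Traceback (most recent call last):
  File "<stdin>", line 6, in <module>
    return _wrapfunc(a, 'argmax', axis=axis, out=out, **kwds)
    return bound(*args, **kwds)
ValueError: attempt to get argmax of an empty sequence
```

```bash
sed -i 's/th=62/th=78/' h.py
python3 - <<'E'
from h import *
th=np.radians(21.67);r=np.array([[np.cos(th),-np.sin(th)],[np.sin(th),np.cos(th)]])
g=np.array(FEET)@r.T+[.5579,.1981]
W=ctrl.get_image("wrist");R,p=Rt();yaw=np.degrees(np.arctan2(R[1,0],R[0,0]))
u=pads(W,g);print(np.round(u,1).tolist())
P=np.array([onz(W,a,.0305) for a in u]);t,th,res=fit2(FEET,P)
print(t,np.degrees(th),(res*1e3).round(2).tolist(),p,yaw)
print("in tool mm",(R.T@(np.array([*t,p[2]])-p)*1e3).round(2), "yaw rel",np.degrees(th)-yaw)
E
```

```text
[[384.5, 190.0], [240.3, 124.0], [243.7, 251.0]]
[0.55899104 0.19843618] 21.743464487348536 [[-0.45, -0.03], [0.5, -0.26], [-0.05, 0.29]] [0.55731817 0.19830083 0.18138062] 111.63109784318816
in tool mm [-0.49  1.6  -0.  ] yaw rel -89.88763335583963
```

>>> apply_moves(
  rows=[
    [-10, -6, -5, 0, 0, 1],
    [-32.6, -19.1, -5, 0, 0, 2.75],
    [-32.6, -19.1, -5, 0, 0, 2.75],
    [-32.6, -19.1, -5, 0, 0, 2.75],
    [-32.6, -19.1, -5, 0, 0, 2.75],
    [-32.6, -19.1, -5, 0, 0, 2.75],
    [-32.6, -19.1, -5, 0, 0, 2.75],
    [-32.6, -19.1, -5, 0, 0, 2.75],
    [-32.6, -19.1, -5, 0, 0, 2.75],
    [-32.6, -19.1, -5, 0, 0, 2.75],
    [-32.6, -19.1, -5, 0, 0, 2.75],
    [-32.6, -19.1, -5, 0, 0, 2.75],
    [-32.6, -19.1, -5, 0, 0, 2.75],
  ],
)

```text
t: 6.65
tool_pos: [0.5002, -0.174, 0.2315]
tool_rot: [-2.061, -2.37, 0.003]
contact_force: [0.1, 0.6, -0.1]
opening: 0.0855
```

Run:
```python
from h import *
W=ctrl.get_image("wrist");cv2.imwrite("pics/w3.png",W["color"]);R,p=Rt();yaw=np.degrees(np.arctan2(R[1,0],R[0,0]))
print(p,yaw,ctrl.get_obs()["t"])
import pickle;pickle.dump((W,R,p),open("w3.pkl","wb"))
th=np.radians(7.9);r=np.array([[np.cos(th),-np.sin(th)],[np.sin(th),np.cos(th)]])
g=np.array(FEET)@r.T+[.4998,-.175]
crops=[]
for P in g:
    u=proj(W,[*P,.082])[0];x,y=np.round(u).astype(int)-28;print(x,y)
    crops.append(cv2.resize(W["color"][y:y+56,x:x+56],None,fx=4.7,fy=4.7,interpolation=cv2.INTER_CUBIC))
cv2.imwrite("pics/w3c.png",np.hstack(crops))
```

```text
[ 0.50020163 -0.17414167  0.23167374] 97.97296321034128 6.7
355 163
210 96
213 224
```

View pics/w3.png

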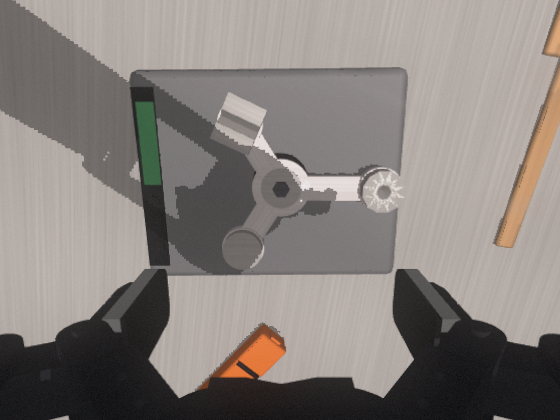

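View pics/w3c.png

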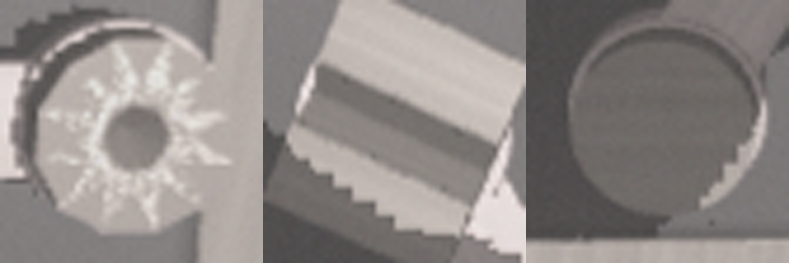

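The cone opening is at ≈(383,192), the groove at ≈(238,124) and the flat pad at ≈(242,250). I'll refine these with subpixel contours and fit the casting.

Run:
```python
from h import *
import pickle
W,R,p=pickle.load(open("w3.pkl","rb"));yaw=np.degrees(np.arctan2(R[1,0],R[0,0]))
g=W["color"].max(2)
# cone opening: dark disc in boss
x,y=383,192;c=g[y-9:y+10,x-9:x+10];print(c[9],c[:,9])
m=(c<150).astype(np.uint8);n,l,s,ce=cv2.connectedComponentsWithStats(m);i=l[9,9];print("cone",s[i],ce[i]+[x-9,y-9])
u=[(383.1,191.7),(238.1,123.8),(241.7,250.0)]
for k,u0 in enumerate([u,[tuple(ce[i]+[x-9,y-9])]+u[1:]]):
    P=[onz(W,a,z) for a,z in zip(u0,(.082,.082,.0785))]
    t,th,res=fit2(FEET,P)
    print(t,np.degrees(th),(res*1e3).round(2).tolist(),"in tool mm",(R.T@(np.array([*t,p[2]])-p)*1e3).round(2),"yaw rel",np.degrees(th)-yaw)
T=ctrl.get_image("top")
for a,b in zip(u,[(354.1,210.6),(342.06,263.5),(386.2,255.6)]): print([v if np.isscalar(v) else v.round(4) for v in tri(W,a,T,b)])
move((.5588,.1986,.10),np.radians(111.65))
```

```text
[221 222 195 156 142 141 142 143 139 137 136 133 131 130 130 125 148 183
 219] [207 182 152 120 121 123 121 131 134 137 142 140 142 145 145 150 170 189
 195]
cone [  4   3  13  13 127] [383.76377953 191.63779528]
[ 0.49996865 -0.17467308] 7.6307135202290635 [[-0.23, -0.13], [0.05, -0.28], [0.18, 0.41]] in tool mm [-0.49 -0.3   0.  ] yaw rel -90.34224969011221
[ 0.50015182 -0.17463081] 7.64738611390975 [[0.14, -0.07], [-0.12, -0.31], [-0.02, 0.38]] in tool mm [-0.48 -0.12  0.  ] yaw rel -90.32557709643153
[array([ 0.5854, -0.162 ,  0.0868]), np.float64(0.0005377778206417825)]
[array([ 0.4568, -0.125 ,  0.0738]), np.float64(0.0009631655978117892)]
[array([ 0.4725, -0.2354,  0.0752]), np.float64(0.0006270929502348974)]
row [36.13, 10.99, 13.14, -0.02, 0.0, -2.74]
```

>>> apply_moves(
  rows=[
    [12, 3.7, 0, 0, 0, -1],
    [24, 7.3, 3, 0, 0, -2],
    [36.1, 11, 8, 0, 0, -2.74],
    [36.1, 11, 11, 0, 0, -2.74],
    [36.1, 11, 13, 0, 0, -2.74],
    [36.1, 11, 13, 0, 0, -2.74],
    [36.1, 11, 13, 0, 0, -2.74],
    [36.1, 11, 13, 0, 0, -2.74],
    [36.1, 11, 13, 0, 0, -2.74],
    [36.1, 11, 13, 0, 0, -2.74],
    [36.1, 11, 13, 0, 0, -2.74],
    [36.1, 11, 13, 0, 0, -2.74],
  ],
)

```text
t: 7.95
tool_pos: [0.5598, 0.1973, 0.1027]
tool_rot: [1.766, 2.597, -0.0]
contact_force: [-0.0, -0.5, 0.0]
opening: 0.0854
```

Run:
```python
from h import *
print(Rt()[1]);move((.5588,.1986,.034),np.radians(111.68))
```

```text
[0.5597796  0.19734473 0.10274477]
row [0.16, -0.05, 6.87, 0.0, 0.01, -0.02]
```

>>> apply_moves(
  rows=[
    [0.16, -0.05, 2, 0, 0, 0],
    [0.16, -0.05, 4, 0, 0, 0],
    [0.16, -0.05, 5.5, 0, 0, 0],
    [0.16, -0.05, 6.4, 0, 0, 0],
    [0.16, -0.05, 6.9, 0, 0, 0],
    [0.16, -0.05, 6.9, 0, 0, 0],
    [0.16, -0.05, 6.9, 0, 0, 0],
  ],
)

```text
t: 8.65
tool_pos: [0.5594, 0.1987, 0.0345]
tool_rot: [1.766, 2.596, 0.001]
contact_force: [0.9, -0.2, -0.9]
opening: 0.0854
```

>>> apply_moves(
  rows=[
    [0, 0, 0, 0, 0, 0],
    [0, 0, 0, 0, 0, 0],
    [0, 0, 0, 0, 0, 0],
    [0, 0, 0, 0, 0, 0],
    [0, 0, 0, 0, 0, 0],
    [0, 0, 0, 0, 0, 0],
    [0, 0, 0, 0, 0, 0],
    [0, 0, 0, 0, 0, 0],
    [0, 0, 0, 0, 0, 0],
  ],
  grip=1,
  squeeze=30,
)

```text
t: 9.55
tool_pos: [0.5598, 0.1988, 0.0348]
tool_rot: [1.765, 2.596, 0.002]
contact_force: [1.1, 0.8, 1.1]
opening: 0.0189
```

>>> apply_moves(
  rows=[
    [0, 0, -1, 0, 0, 0],
    [0, 0, -3, 0, 0, 0],
    [0, 0, -6, 0, 0, 0],
    [0, 0, -10, 0, 0, 0],
    [0, 0, -14, 0, 0, 0],
    [0, 0, -17, 0, 0, 0],
    [0, 0, -17, 0, 0, 0],
    [0, 0, -17, 0, 0, 0],
    [0, 0, -17, 0, 0, 0],
  ],
)

```text
t: 10.45
tool_pos: [0.5574, 0.1983, 0.2011]
tool_rot: [-1.765, -2.596, 0.005]
contact_force: [-0.9, 0.0, -4.2]
opening: 0.0189
```

Run:
```python
from h import *
o=ctrl.get_obs();print(o["contact_force"],o["wrist_torque"],o["opening"],o["t"])
W=ctrl.get_image("wrist");cv2.imwrite("pics/w4.png",W["color"]);R,p=Rt();print(p,R.round(4))
move((.5001,-.1746,p[2]),np.radians(97.64))
```

```text
[-0.94909123  0.01422617 -4.2283685 ] [-0.00323586  0.01517821 -0.04470583] 0.018862268117589523 10.45
[0.55742538 0.19834193 0.20100468] [[-0.3675  0.93   -0.0035]
 [ 0.93    0.3675 -0.0014]
 [-0.     -0.0038 -1.    ]]
row [-32.58, -19.04, 0.07, -0.04, 0.01, 2.78]
```

View pics/w4.png

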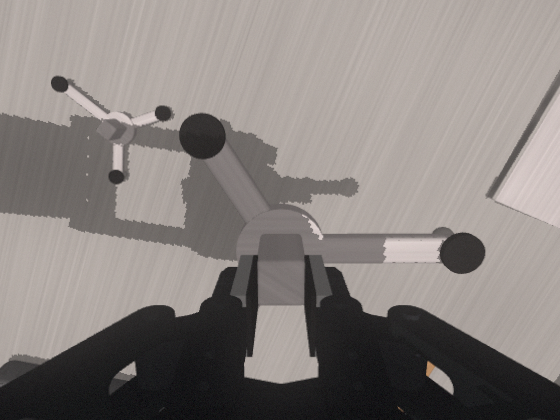

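Run:
```python
from h import *
W=ctrl.get_image("wrist");R,p=Rt()
g=W["color"].max(2)
for nm,(x,y),e in [("long",(463,253),(0,88)),("left",(202,136),(56,-35))]:
    m=(g[y-32:y+32,x-32:x+32]<72).astype(np.uint8);n,l,s,ce=cv2.connectedComponentsWithStats(m);i=1+np.argmax(s[1:,4]);u=ce[i]+[x-32,y-32]
    c,d=ray(W,u);c=R.T@(c-p);d=R.T@d;P=c+d*(.0043-c[2])/d[2];print(nm,u.round(1),s[i],(P*1e3).round(2),e)
    print("height if xy exact:",[(c[2]+d[2]*((e[k]/1e3-c[k])/d[k]))*1e3 for k in (0,1)])
```

```text
long [462.  252.6] [   9   12   45   41 1401] [ 0.68 86.77  4.3 ] (0, 88)
height if xy exact: [np.float64(6.0209199220210285), np.float64(6.683714532006057)]
left [201.9 135.7] [   9   10   47   45 1645] [ 55.7  -34.77   4.3 ] (56, -35)
height if xy exact: [np.float64(-0.0354946647178056), np.float64(5.418360820666185)]
```

Carrier held (about 4.2 N), and it sits in the jaws to within about 1 mm of nominal. I'll move it over the casting at safe height.

>>> apply_moves(
  rows=[
    [-8, -4.7, 0, 0, 0, 0.7],
    [-16, -9.4, 0, 0, 0, 1.4],
    [-24, -14, 0, 0, 0, 2.1],
    [-29, -17, 0, 0, 0, 2.5],
    [-31.5, -18.4, 0, 0, 0, 2.78],
    [-32.6, -19.05, 0, 0, 0, 2.78],
    [-32.6, -19.05, 0, 0, 0, 2.78],
    [-32.6, -19.05, 0, 0, 0, 2.78],
    [-32.6, -19.05, 0, 0, 0, 2.78],
    [-32.6, -19.05, 0, 0, 0, 2.78],
    [-32.6, -19.05, 0, 0, 0, 2.78],
    [-32.6, -19.05, 0, 0, 0, 2.78],
    [-32.6, -19.05, 0, 0, 0, 2.78],
    [-32.6, -19.05, 0, 0, 0, 2.78],
  ],
)

```text
t: 11.95
tool_pos: [0.5005, -0.1741, 0.202]
tool_rot: [-2.066, -2.365, 0.005]
contact_force: [0.2, 0.1, -4.4]
opening: 0.0189
```

Run:
```python
from h import *
for i in range(4):
    W=ctrl.get_image("wrist");R,p=Rt();o=ctrl.get_obs();print(p.round(4),o["contact_force"].round(2) if hasattr(o["contact_force"],'round') else o["contact_force"],np.degrees(np.arctan2(R[1,0],R[0,0])))
move((.5001,-.1746,.130),np.radians(97.64))
```

```text
[ 0.5005 -0.1742  0.202 ] [-0.2  -0.31 -3.9 ] 97.7276449865051
[ 0.5004 -0.1744  0.202 ] [ 0.28 -0.21 -4.43] 97.71107373393606
[ 0.5004 -0.1745  0.2021] [-0.21 -0.51 -4.11] 97.70066729758109
[ 0.5004 -0.1746  0.2021] [ 0.49 -0.7  -3.53] 97.6889847686462
row [0.01, -0.01, 7.21, -0.04, 0.01, 0.01]
```

>>> apply_moves(
  rows=[
    [0, 0, 2, 0, 0, 0],
    [0, 0, 4, 0, 0, 0],
    [0, 0, 6, 0, 0, 0],
    [0, 0, 7.2, 0, 0, 0],
    [0, 0, 7.6, 0, 0, 0],
    [0, 0, 7.6, 0, 0, 0],
    [0, 0, 7.6, 0, 0, 0],
    [0, 0, 7.6, 0, 0, 0],
    [0, 0, 7.6, 0, 0, 0],
  ],
)

```text
t: 13.05
tool_pos: [0.5007, -0.175, 0.1271]
tool_rot: [2.067, 2.365, -0.004]
contact_force: [-0.3, 0.3, -3.3]
opening: 0.0189
```

Run:
```python
from h import *
W=ctrl.get_image("wrist");cv2.imwrite("pics/w5.png",W["color"]);T=ctrl.get_image("top");S=ctrl.get_image("scene")
f=lambda i,x,y,w,h,s:cv2.resize(i[y:y+h,x:x+w],None,fx=s,fy=s,interpolation=cv2.INTER_CUBIC)
cv2.imwrite("pics/c5.png",np.hstack([f(T["color"],305,195,105,115,3.4),f(S["color"],140,160,130,115,3.4)]))
R,p=Rt();o=ctrl.get_obs();print(p.round(4),o["contact_force"],o["t"]);move((.5001,-.1746,.118),np.radians(97.64))
```

```text
[ 0.5004 -0.1748  0.1265] [-0.86862785  0.0596736  -3.88432055] 13.2
row [0.03, -0.02, 0.85, -0.03, 0.02, 0.01]
```

View pics/w5.png

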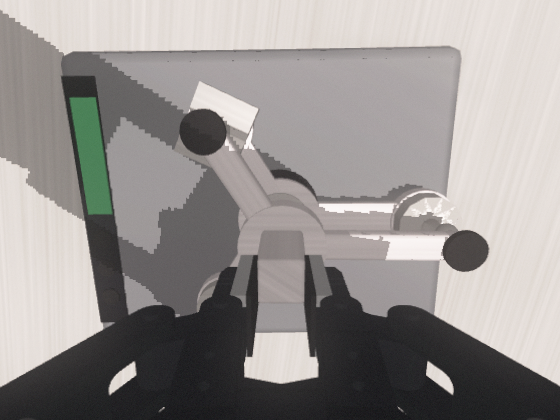

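View pics/c5.png

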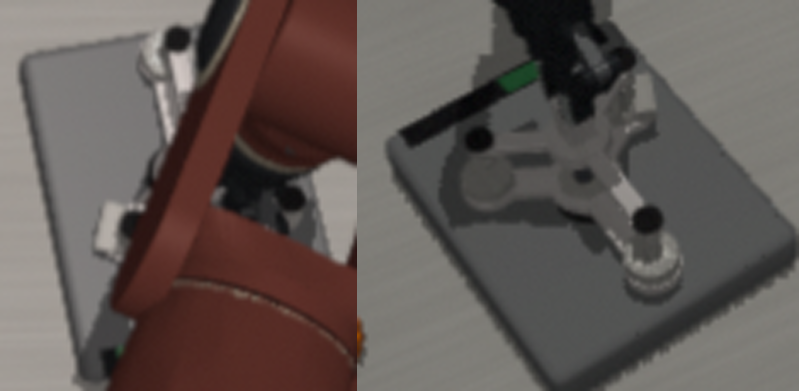

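>>> apply_moves(
  rows=[
    [0.03, 0, 0.3, 0, 0, 0],
    [0.03, 0, 0.6, 0, 0, 0],
    [0.03, 0, 0.8, 0, 0, 0],
    [0.03, 0, 0.8, 0, 0, 0],
    [0.03, 0, 0.8, 0, 0, 0],
    [0.03, 0, 0.8, 0, 0, 0],
  ],
)

```text
t: 13.8
tool_pos: [0.5004, -0.1746, 0.1186]
tool_rot: [-2.067, -2.365, 0.004]
contact_force: [0.8, -0.6, -3.4]
opening: 0.0189
```

Run:
```python
from h import *
W=ctrl.get_image("wrist")
R,p=Rt();o=ctrl.get_obs();print(p.round(4),o["contact_force"],o["wrist_torque"],o["t"]);move((.5001,-.1746,.115),np.radians(97.64))
```

```text
[ 0.5004 -0.1746  0.1186] [ 0.0790145  -0.36711228 -3.57989665] [0.02149183 0.055828   0.00071442] 13.85
row [0.0, -0.03, 0.36, -0.03, 0.02, 0.01]
```

>>> apply_moves(
  rows=[
    [0, -0.02, 0.08, 0, 0, 0],
    [0, -0.02, 0.16, 0, 0, 0],
    [0, -0.02, 0.16, 0, 0, 0],
    [0, -0.02, 0.16, 0, 0, 0],
  ],
)

```text
t: 14.25
tool_pos: [0.5002, -0.1746, 0.1169]
tool_rot: [-2.067, -2.365, 0.004]
contact_force: [0.1, 0.4, -3.8]
opening: 0.0189
```

>>> apply_moves(
  rows=[
    [0, 0, 0.07, 0, 0, 0],
    [0, 0, 0.14, 0, 0, 0],
    [0, 0, 0.14, 0, 0, 0],
    [0, 0, 0.14, 0, 0, 0],
  ],
)

```text
t: 14.65
tool_pos: [0.5003, -0.1746, 0.1158]
tool_rot: [-2.067, -2.365, 0.004]
contact_force: [-0.1, 0.8, -3.3]
opening: 0.0186
```

>>> apply_moves(
  rows=[
    [0, 0, 0.06, 0, 0, 0],
    [0, 0, 0.12, 0, 0, 0],
    [0, 0, 0.12, 0, 0, 0],
    [0, 0, 0.12, 0, 0, 0],
  ],
)

```text
t: 15.05
tool_pos: [0.5005, -0.1746, 0.1149]
tool_rot: [2.067, 2.365, -0.004]
contact_force: [-0.3, 2.0, -0.3]
opening: 0.0186
```

Run:
```python
from h import *
W=ctrl.get_image("wrist");cv2.imwrite("pics/w6.png",W["color"])
R,p=Rt();o=ctrl.get_obs();print(p.round(4),o["contact_force"],o["wrist_torque"],o["t"])
```

```text
[ 0.5005 -0.1746  0.1149] [0.22209418 1.82668661 0.17077614] [ 0.19592421  0.06215116 -0.02155763] 15.1
```

>>> apply_moves(
  rows=[
    [0.03, 0, 0, 0, 0, 0],
    [0.05, 0, 0, 0, 0, 0],
    [0.05, 0, 0.03, 0, 0, 0],
    [0.05, 0, 0.03, 0, 0, 0],
  ],
)

```text
t: 15.5
tool_pos: [0.5005, -0.1743, 0.1148]
tool_rot: [2.067, 2.365, -0.004]
contact_force: [0.5, -0.3, -0.2]
opening: 0.0188
```

Run:
```python
from h import *
R,p=Rt();o=ctrl.get_obs();print(p.round(4),o["contact_force"],o["wrist_torque"],o["t"])
```

```text
[ 0.5005 -0.1743  0.1148] [ 0.4561194  -0.34332996 -0.22535226] [-0.09972303  0.16253569 -0.03165636] 15.5
```

>>> apply_moves(
  rows=[
    [0, 0, 0.04, 0, 0, 0],
    [0, 0, 0.07, 0, 0, 0],
    [0, 0, 0.07, 0, 0, 0],
    [0, 0, 0.07, 0, 0, 0],
  ],
)

```text
t: 15.9
tool_pos: [0.5007, -0.1744, 0.1144]
tool_rot: [2.067, 2.365, -0.004]
contact_force: [-0.8, 1.8, 2.0]
opening: 0.0191
```

Run:
```python
from h import *
R,p=Rt();o=ctrl.get_obs();print(p.round(4),o["contact_force"],o["wrist_torque"],o["t"])
```

```text
[ 0.5007 -0.1744  0.1144] [-0.83065324  1.75427168  2.04426469] [0.00451029 0.31790608 0.02570139] 15.9
```

>>> apply_moves(
  rows=[
    [0, 0, 0, 0, 0, 0],
    [0, 0, 0, 0, 0, 0],
    [0, 0, 0, 0, 0, 0],
    [0, 0, 0, 0, 0, 0],
    [0, 0, 0, 0, 0, 0],
  ],
  grip=0.65,
)

```text
t: 16.4
tool_pos: [0.5007, -0.1744, 0.1144]
tool_rot: [2.067, 2.365, -0.004]
contact_force: [-0.2, 0.1, 0.3]
opening: 0.0299
```

Run:
```python
from h import *
W=ctrl.get_image("wrist");cv2.imwrite("pics/w7.png",W["color"]);T=ctrl.get_image("top");S=ctrl.get_image("scene")
cv2.imwrite("pics/s7.png",cv2.resize(S["color"][155:280,135:275],None,fx=5,fy=4.8,interpolation=cv2.INTER_CUBIC))
R,p=Rt();o=ctrl.get_obs();print(p.round(4),o["contact_force"],o["wrist_torque"],o["opening"],o["t"])
```

```text
[ 0.5007 -0.1744  0.1144] [-0.05795336  0.0285389   0.77487383] [ 0.01328596 -0.02056052 -0.02383966] 0.029797463560501617 16.55
```

View pics/w7.png

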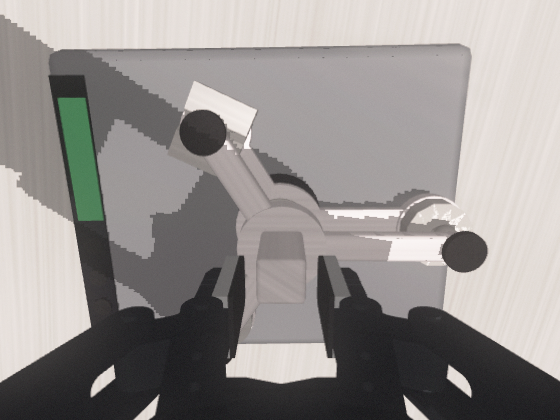

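View pics/s7.png

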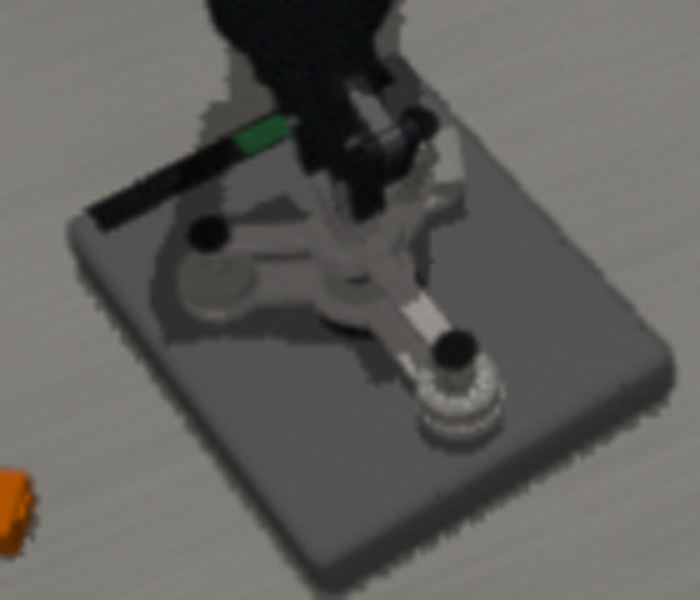

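It looks seated in both views. I'll open fully, rise straight up, and check each pad's position and height against home.

>>> apply_moves(
  rows=[
    [0, 0, 0, 0, 0, 0],
    [0, 0, 0, 0, 0, 0],
    [0, 0, 0, 0, 0, 0],
    [0, 0, 0, 0, 0, 0],
    [0, 0, -2, 0, 0, 0],
    [0, 0, -5, 0, 0, 0],
    [0, 0, -9, 0, 0, 0],
    [0, 0, -13, 0, 0, 0],
    [0, 0, -15, 0, 0, 0],
    [0, 0, -15, 0, 0, 0],
    [0, 0, -15, 0, 0, 0],
    [0, 0, -15, 0, 0, 0],
  ],
  grip=0,
)

```text
t: 17.75
tool_pos: [0.5, -0.1736, 0.2621]
tool_rot: [-2.066, -2.364, 0.005]
contact_force: [0.5, -0.1, -1.0]
opening: 0.0854
```

```bash
cat > chk.py <<'E'
from h import *
import sys
tag=sys.argv[1]
W=ctrl.get_image("wrist");cv2.imwrite(f"pics/{tag}.png",W["color"]);R,p=Rt();S=ctrl.get_image("scene")
cv2.imwrite(f"pics/{tag}s.png",cv2.resize(S["color"][155:280,135:275],None,fx=5,fy=4.8,interpolation=cv2.INTER_CUBIC))
print(p,np.degrees(np.arctan2(R[1,0],R[0,0])),ctrl.get_obs()["t"])
th=np.radians(7.64);r=np.array([[np.cos(th),-np.sin(th)],[np.sin(th),np.cos(th)]])
g=np.array(FEET)@r.T+[.5001,-.1746]
g2=W["color"].max(2);us=[]
for P in g:
    x,y=np.round(proj(W,[*P,.109])[0]).astype(int);r_=16
    q=g2[y-r_:y+r_+1,x-r_:x+r_+1]
    for t_ in (72,):
        m=(q<t_).astype(np.uint8);n,l,s,ce=cv2.connectedComponentsWithStats(m);i=1+np.argmax(s[1:,4]);u=ce[i]+[x-r_,y-r_]
        print(u.round(1),s[i],"pred",proj(W,[*P,.109])[0].round(1))
    us.append(u)
Q=[onz(W,u,.109) for u in us];t,th,res=fit2(FEET,Q);print("fit",t.round(5),np.degrees(th).round(2),(res*1e3).round(2).tolist())
k=np.array([np.linalg.norm(Q[a]-Q[b]) for a,b in ((0,1),(0,2),(1,2))]);print("side lengths mm",k*1e3,"expect 135.1 135.1 112")
E
python3 chk.py w8
```

```text
[ 0.4998998  -0.1735844   0.26197573] 97.68767162285302 17.85
[384.1 188.4] [  6   4  23  21 359] pred [383.1 190.6]
[240.2 122.4] [  6   3  24  24 452] pred [239.  123.9]
[243.4 248.9] [  6   3  22  22 386] pred [242.5 250.8]
fit [ 0.50075 -0.17282] 7.7 [[-0.18, 0.11], [0.28, -0.39], [-0.1, 0.27]]
side lengths mm [134.56853756 135.00154342 111.29541538] expect 135.1 135.1 112
```

View pics/w8.png

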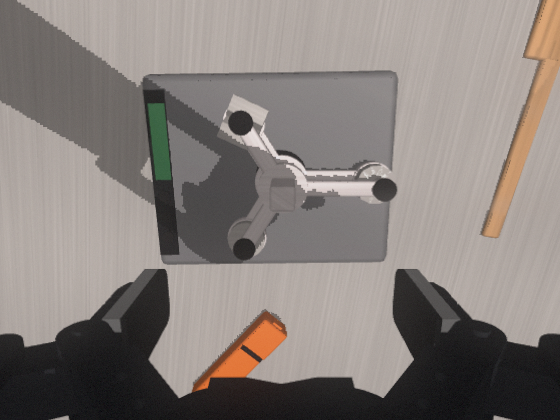

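View pics/w8s.png

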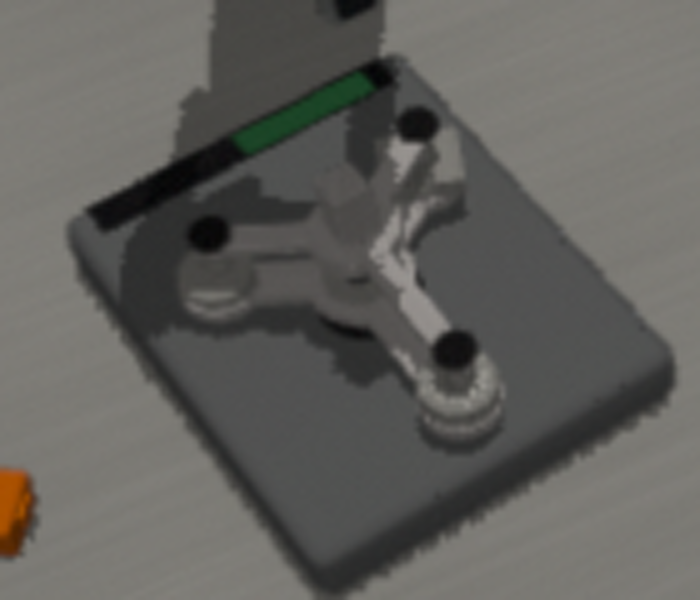

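```bash
python3 chk.py w9
python3 - <<'E'
from h import *
# heights by two views wrist+top+scene
W=ctrl.get_image("wrist");S=ctrl.get_image("scene");T=ctrl.get_image("top")
th=np.radians(7.64);r=np.array([[np.cos(th),-np.sin(th)],[np.sin(th),np.cos(th)]])
g=np.array(FEET)@r.T+[.5001,-.1746]
def blob(im,P,r_,t_):
    x,y=np.round(proj(im,P)[0]).astype(int);q=im["color"].max(2)[y-r_:y+r_+1,x-r_:x+r_+1]
    m=(q<t_).astype(np.uint8);n,l,s,ce=cv2.connectedComponentsWithStats(m);i=1+np.argmax(s[1:,4]);return ce[i]+[x-r_,y-r_],s[i,4]
for P in g:
    P=[*P,.109];w,_=blob(W,P,16,72);s,a=blob(S,P,7,50);t,b=blob(T,P,6,50)
    print(s.round(1),a,t.round(1),b,[ (v[0].round(4),round(v[1],4)) for v in (tri(W,w,S,s),tri(S,s,T,t))])
E
```

```text
[ 0.5001016  -0.17365752  0.26243654] 97.69178380592895 17.95
[384.1 188.2] [  6   4  23  20 350] pred [383.1 190.6]
[240.2 122.4] [  6   3  24  24 450] pred [239.  123.9]
[243.5 248.9] [  6   3  22  23 386] pred [242.5 250.9]
fit [ 0.50074 -0.17281] 7.77 [[-0.21, 0.15], [0.35, -0.38], [-0.14, 0.23]]
side lengths mm [134.45408361 135.04373592 111.33469746] expect 135.1 135.1 112
[225.5 227.6] 55 [355.5 207.5] 32 [(array([ 0.5878, -0.1625,  0.1077]), np.float64(0.0028)), (array([ 0.5879, -0.1627,  0.1077]), np.float64(0.0025))]
[216.2 179.4] 65 [342.8 261.2] 37 [(array([ 0.458 , -0.1252,  0.1135]), np.float64(0.0066)), (array([ 0.4572, -0.1246,  0.112 ]), np.float64(0.0073))]
[175.1 201.3] 149 [392.8 252.3] 69 [(array([ 0.4721, -0.2343,  0.1118]), np.float64(0.0058)), (array([ 0.4754, -0.2382,  0.1196]), np.float64(0.0021))]
```

The wrist fit puts the carrier about 1.8 mm off in y from the casting estimate. I'll check this against the casting itself in the same picture.

```bash
cat > ov.py <<'E'
from h import *
import sys
W=ctrl.get_image("wrist");tag=sys.argv[1]
C=np.array([.5001,-.1746]);th=np.radians(7.64);r=np.array([[np.cos(th),-np.sin(th)],[np.sin(th),np.cos(th)]])
g=np.array(FEET)@r.T+C
s=5;out=[]
a=np.linspace(0,2*np.pi,60)
for k,P in enumerate(g):
    z=.082 if k<2 else .0785
    if k==1:
        v=-P+g[0];d=v/np.linalg.norm(v);n=np.array([-d[1],d[0]])
        L=[P+d*sx*.017*1+n*sy*.020 for sx,sy in((1,1),(1,-1),(-1,-1),(-1,1),(1,1))]
        L2=[P+d*sx*.020+n*sy*.017 for sx,sy in((1,1),(1,-1),(-1,-1),(-1,1),(1,1))]
        curves=[[(*q,z) for q in L2]]
    else: curves=[[(P[0]+.018*np.cos(t),P[1]+.018*np.sin(t),z) for t in a]]
    curves.append([(P[0]+.007*np.cos(t),P[1]+.007*np.sin(t),.109) for t in a])
    x,y=np.round(proj(W,[*P,.095])[0]).astype(int)-26
    im=cv2.resize(W["color"][y:y+52,x:x+52],None,fx=s,fy=s,interpolation=cv2.INTER_CUBIC)
    for c,col in zip(curves,((0,0,255),(0,255,255))):
        q=((proj(W,c)-[x,y]+.5)*s).astype(np.int32);cv2.polylines(im,[q.reshape(-1,1,2)],False,col,1)
    out.append(im)
cv2.imwrite(f"pics/{tag}.png",np.hstack(out))
E
python3 ov.py o1
```

```text
(no output)
```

View pics/o1.png

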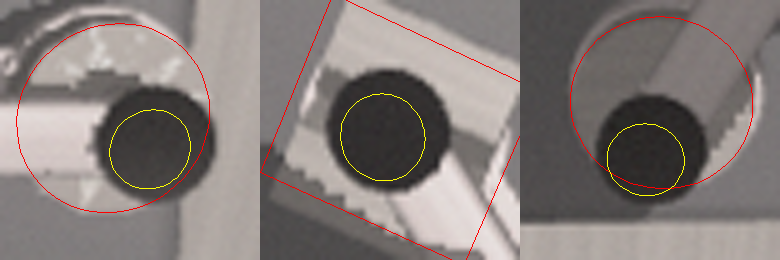

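In the overlay the casting prediction matches the picture. The pads lie within about 0.5–1.7 mm of home, which is inside the capture range but not proof that the feet are home. So I'll feel each pad's height with the shut fingertips at about 2–4 N, which also settles the feet.

Run:
```python
from h import *
C=np.array([.5004,-.1737]);th=np.radians(7.7);r=np.array([[np.cos(th),-np.sin(th)],[np.sin(th),np.cos(th)]])
g=np.array(FEET)@r.T+C
print(g.round(4));yaw=np.radians(97.69)
for P in g: move((*P,.130),yaw)
```

```text
[[ 0.5876 -0.1619]
 [ 0.4582 -0.1229]
 [ 0.4732 -0.2339]]
row [0.06, 8.8, 13.39, -0.02, 0.02, 0.0]
row [5.66, -3.5, 13.4, -0.02, 0.02, 0.0]
row [-5.54, -3.5, 13.42, -0.02, 0.02, 0.0]
```

>>> apply_moves(
  rows=[
    [0, 4, 0, 0, 0, 0],
    [0.05, 8.8, 1, 0, 0, 0],
    [0.05, 8.8, 4, 0, 0, 0],
    [0.05, 8.8, 8, 0, 0, 0],
    [0.05, 8.8, 11, 0, 0, 0],
    [0.05, 8.8, 13, 0, 0, 0],
    [0.05, 8.8, 14, 0, 0, 0],
    [0.05, 8.8, 14, 0, 0, 0],
    [0.05, 8.8, 14, 0, 0, 0],
    [0.05, 8.8, 14, 0, 0, 0],
  ],
  grip=1,
)

```text
t: 19.15
tool_pos: [0.5888, -0.1625, 0.126]
tool_rot: [2.065, 2.363, -0.003]
contact_force: [0.5, -0.4, 0.6]
opening: 0.0002
```

>>> apply_moves(
  rows=[
    [0, 0, 0.15, 0, 0, 0],
    [0, 0, 0.3, 0, 0, 0],
    [0, 0, 0.45, 0, 0, 0],
    [0, 0, 0.6, 0, 0, 0],
    [0, 0, 0.6, 0, 0, 0],
    [0, 0, 0.6, 0, 0, 0],
    [0, 0, 0.6, 0, 0, 0],
  ],
)

```text
t: 19.85
tool_pos: [0.5889, -0.1625, 0.12]
tool_rot: [2.065, 2.363, -0.002]
contact_force: [-0.2, 0.1, 0.7]
opening: 0.0002
```

Run:
```python
from h import *
W=ctrl.get_image("wrist");cv2.imwrite("pics/p1.png",W["color"]);S=ctrl.get_image("scene")
R,p=Rt();o=ctrl.get_obs();print(p.round(4),o["contact_force"],o["opening"],o["t"])
```

```text
[ 0.5889 -0.1626  0.1201] [ 1.45088898 -0.4155054   0.55926381] 5.4011640443526705e-05 19.95
```

View pics/p1.png

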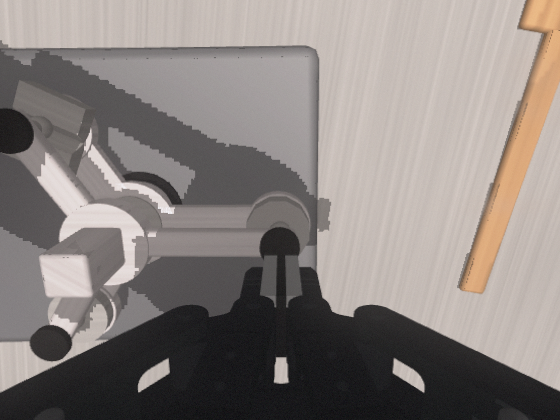

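>>> apply_moves(
  rows=[
    [0, 0, 0.2, 0, 0, 0],
    [0, 0, 0.4, 0, 0, 0],
    [0, 0, 0.6, 0, 0, 0],
    [0, 0, 0.7, 0, 0, 0],
    [0, 0, 0.7, 0, 0, 0],
  ],
)

```text
t: 20.45
tool_pos: [0.5887, -0.1625, 0.1127]
tool_rot: [2.065, 2.363, -0.003]
contact_force: [0.4, 0.8, 0.4]
opening: 0.0001
```

>>> apply_moves(
  rows=[
    [0, 0, 0.05, 0, 0, 0],
    [0, 0, 0.15, 0, 0, 0],
    [0, 0, 0.15, 0, 0, 0],
  ],
)

```text
t: 20.75
tool_pos: [0.5886, -0.1625, 0.111]
tool_rot: [2.066, 2.363, -0.003]
contact_force: [-0.1, -0.3, 0.1]
opening: 0.0001
```

>>> apply_moves(
  rows=[
    [0, 0, 0.05, 0, 0, 0],
    [0, 0, 0.1, 0, 0, 0],
    [0, 0, 0.1, 0, 0, 0],
  ],
)

```text
t: 21.05
tool_pos: [0.5886, -0.1625, 0.1099]
tool_rot: [2.066, 2.363, -0.003]
contact_force: [0.4, 0.2, -0.4]
opening: -0.0002
```

>>> apply_moves(
  rows=[
    [0, 0, 0.05, 0, 0, 0],
    [0, 0, 0.1, 0, 0, 0],
    [0, 0, 0.1, 0, 0, 0],
  ],
)

```text
t: 21.35
tool_pos: [0.5885, -0.1625, 0.1088]
tool_rot: [2.066, 2.363, -0.003]
contact_force: [-0.4, 0.2, 0.1]
opening: 0.0
```

>>> apply_moves(
  rows=[
    [0, 0, 0.05, 0, 0, 0],
    [0, 0, 0.08, 0, 0, 0],
    [0, 0, 0.08, 0, 0, 0],
  ],
)

```text
t: 21.65
tool_pos: [0.5885, -0.1624, 0.1079]
tool_rot: [2.066, 2.363, -0.003]
contact_force: [0.4, 0.4, 0.2]
opening: 0.0002
```

>>> apply_moves(
  rows=[
    [0, 0, 0.05, 0, 0, 0],
    [0, 0, 0.05, 0, 0, 0],
    [0, 0, 0.05, 0, 0, 0],
  ],
)

```text
t: 21.95
tool_pos: [0.5885, -0.1624, 0.1074]
tool_rot: [2.066, 2.364, -0.003]
contact_force: [-0.2, -0.6, -0.4]
opening: -0.0
```

>>> apply_moves(
  rows=[
    [0, 0, 0.05, 0, 0, 0],
    [0, 0, 0.08, 0, 0, 0],
    [0, 0, 0.08, 0, 0, 0],
  ],
)

```text
t: 22.25
tool_pos: [0.5884, -0.1624, 0.1065]
tool_rot: [2.066, 2.364, -0.003]
contact_force: [0.1, -0.2, -0.3]
opening: -0.0003
```

Run:
```python
from h import *
W=ctrl.get_image("wrist");cv2.imwrite("pics/p2.png",W["color"]);S=ctrl.get_image("scene")
cv2.imwrite("pics/p2s.png",cv2.resize(S["color"][155:280,135:275],None,fx=5,fy=4.8,interpolation=cv2.INTER_CUBIC))
R,p=Rt();o=ctrl.get_obs();print(p.round(4),o["contact_force"],o["t"])
```

```text
[ 0.5884 -0.1624  0.1066] [ 0.46263841  0.59437086 -0.08748501] 22.35
```

View pics/p2.png

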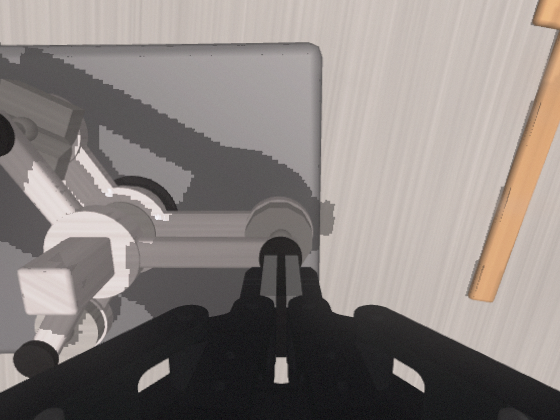

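View pics/p2s.png

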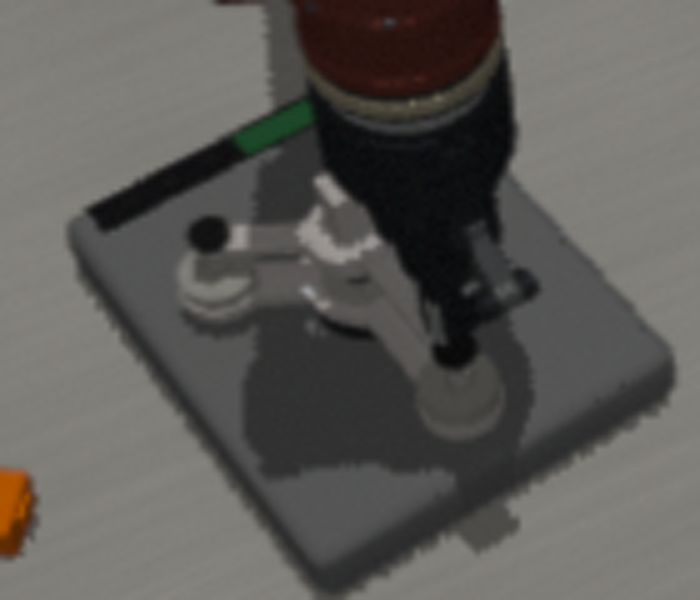

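The fingertips are right over the long pad at (281,250), with no contact yet at 106.6 mm. I'll continue gently.

>>> apply_moves(
  rows=[
    [0, 0, 0.05, 0, 0, 0],
    [0, 0, 0.08, 0, 0, 0],
    [0, 0, 0.08, 0, 0, 0],
  ],
)

```text
t: 22.65
tool_pos: [0.5884, -0.1624, 0.1057]
tool_rot: [2.066, 2.364, -0.003]
contact_force: [-0.2, 0.6, -0.3]
opening: -0.0001
```

>>> apply_moves(
  rows=[
    [0, 0, 0.05, 0, 0, 0],
    [0, 0, 0.08, 0, 0, 0],
    [0, 0, 0.08, 0, 0, 0],
  ],
)

```text
t: 22.95
tool_pos: [0.5883, -0.1624, 0.1048]
tool_rot: [2.066, 2.364, -0.003]
contact_force: [0.0, 0.5, -0.4]
opening: 0.0001
```

>>> apply_moves(
  rows=[
    [0, 0, 0.05, 0, 0, 0],
    [0, 0, 0.1, 0, 0, 0],
    [0, 0, 0.1, 0, 0, 0],
  ],
)

```text
t: 23.25
tool_pos: [0.5883, -0.1624, 0.1037]
tool_rot: [2.066, 2.364, -0.003]
contact_force: [-0.5, 0.4, 0.2]
opening: 0.0001
```

>>> apply_moves(
  rows=[
    [0, 0, 0.05, 0, 0, 0],
    [0, 0, 0.1, 0, 0, 0],
    [0, 0, 0.1, 0, 0, 0],
  ],
)

```text
t: 23.55
tool_pos: [0.5882, -0.1623, 0.1025]
tool_rot: [2.066, 2.364, -0.004]
contact_force: [0.8, 0.2, -0.4]
opening: -0.0002
```

Run:
```python
from h import *
W=ctrl.get_image("wrist");cv2.imwrite("pics/p3.png",cv2.resize(W["color"][170:300,200:360],None,fx=4.5,fy=4.5,interpolation=cv2.INTER_CUBIC))
R,p=Rt();o=ctrl.get_obs();print(p.round(4),o["contact_force"],o["t"],proj(W,p),proj(W,[.5876,-.1619,.109]))
```

```text
[ 0.5882 -0.1624  0.1026] [-0.29556189  0.51025645  0.21312313] 23.6 [[280.45050597 256.87937638]] [[279.26298323 261.20567939]]
```

View pics/p3.png

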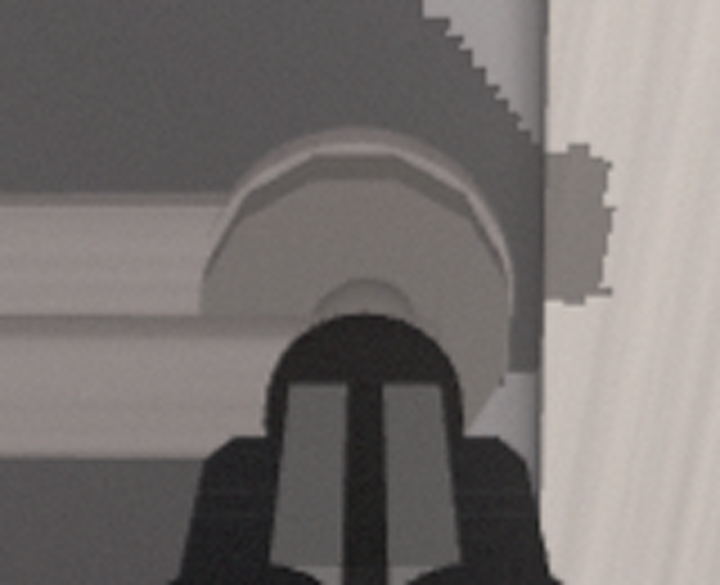

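There's no force at 102.6 mm, and the picture shows the fingertips still above the pad, so the visible finger ends lie well behind the TCP. I'll keep lowering in small steps.

>>> apply_moves(
  rows=[
    [0, 0, 0.05, 0, 0, 0],
    [0, 0, 0.1, 0, 0, 0],
    [0, 0, 0.15, 0, 0, 0],
    [0, 0, 0.15, 0, 0, 0],
  ],
)

```text
t: 24.0
tool_pos: [0.5881, -0.1623, 0.101]
tool_rot: [2.066, 2.364, -0.004]
contact_force: [0.0, -1.5, 0.1]
opening: -0.0
```

>>> apply_moves(
  rows=[
    [0, 0, 0.05, 0, 0, 0],
    [0, 0, 0.1, 0, 0, 0],
    [0, 0, 0.15, 0, 0, 0],
    [0, 0, 0.15, 0, 0, 0],
  ],
)

```text
t: 24.4
tool_pos: [0.5881, -0.1623, 0.0993]
tool_rot: [2.067, 2.364, -0.004]
contact_force: [-0.2, 0.6, 0.3]
opening: 0.0003
```

Run:
```python
from h import *
W=ctrl.get_image("wrist");cv2.imwrite("pics/p4.png",cv2.resize(W["color"][170:300,200:360],None,fx=4.5,fy=4.5,interpolation=cv2.INTER_CUBIC))
S=ctrl.get_image("scene")
cv2.imwrite("pics/p4s.png",cv2.resize(S["color"][200:260,190:270],None,fx=9,fy=9,interpolation=cv2.INTER_CUBIC))
```

```text
(no output)
```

View pics/p4.png

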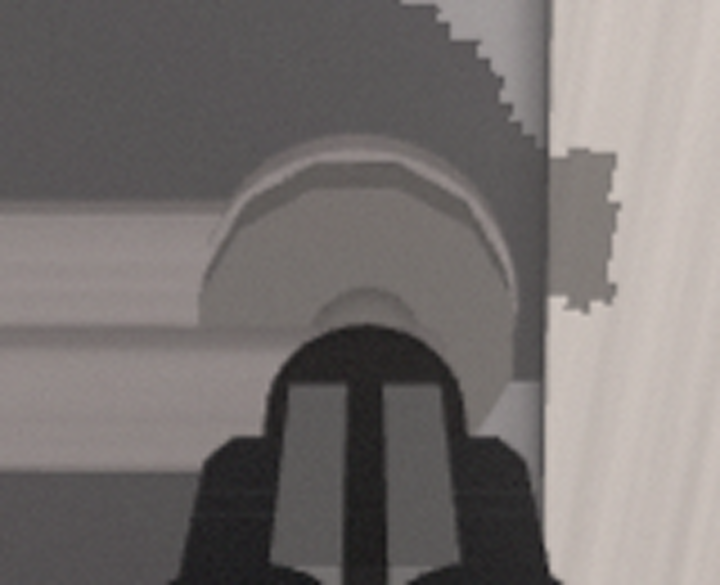

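View pics/p4s.png

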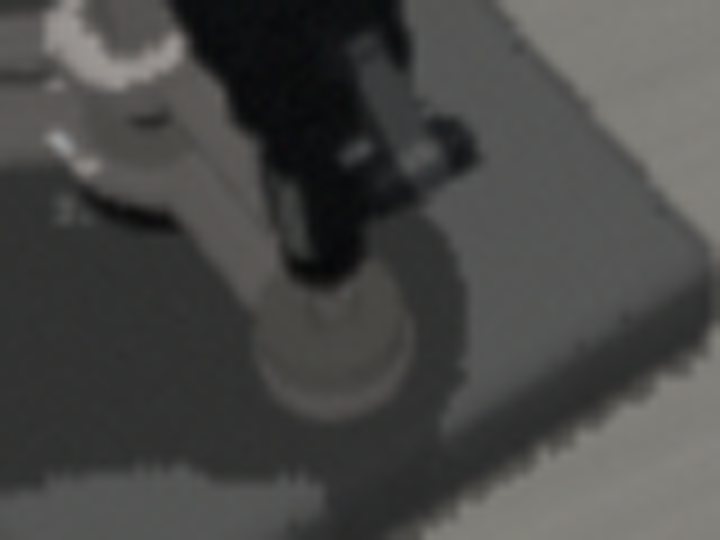

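>>> apply_moves(
  rows=[
    [0, 0, 0.05, 0, 0, 0],
    [0, 0, 0.1, 0, 0, 0],
    [0, 0, 0.15, 0, 0, 0],
    [0, 0, 0.2, 0, 0, 0],
    [0, 0, 0.2, 0, 0, 0],
  ],
)

```text
t: 25.0
tool_pos: [0.588, -0.1623, 0.0973]
tool_rot: [2.067, 2.364, -0.004]
contact_force: [-0.5, 0.0, 0.7]
opening: 0.0002
```

>>> apply_moves(
  rows=[
    [0, 0, 0.05, 0, 0, 0],
    [0, 0, 0.1, 0, 0, 0],
    [0, 0, 0.15, 0, 0, 0],
    [0, 0, 0.15, 0, 0, 0],
  ],
)

```text
t: 25.4
tool_pos: [0.588, -0.1623, 0.0957]
tool_rot: [2.067, 2.364, -0.004]
contact_force: [0.1, 0.0, -0.7]
opening: -0.0003
```

>>> apply_moves(
  rows=[
    [0, 0, 0.05, 0, 0, 0],
    [0, 0, 0.1, 0, 0, 0],
    [0, 0, 0.1, 0, 0, 0],
    [0, 0, 0.1, 0, 0, 0],
  ],
)

```text
t: 25.8
tool_pos: [0.588, -0.1622, 0.0946]
tool_rot: [2.067, 2.365, -0.004]
contact_force: [1.0, -0.5, 0.5]
opening: 0.0
```

>>> apply_moves(
  rows=[
    [0, 0, 0.05, 0, 0, 0],
    [0, 0, 0.1, 0, 0, 0],
    [0, 0, 0.15, 0, 0, 0],
    [0, 0, 0.15, 0, 0, 0],
  ],
)

```text
t: 26.2
tool_pos: [0.5879, -0.1622, 0.093]
tool_rot: [2.067, 2.365, -0.004]
contact_force: [-0.3, -0.2, 0.2]
opening: -0.0003
```

>>> apply_moves(
  rows=[
    [0, 0, 0.05, 0, 0, 0],
    [0, 0, 0.1, 0, 0, 0],
    [0, 0, 0.15, 0, 0, 0],
    [0, 0, 0.15, 0, 0, 0],
  ],
)

```text
t: 26.6
tool_pos: [0.5878, -0.1622, 0.0914]
tool_rot: [2.067, 2.365, -0.004]
contact_force: [0.6, 0.2, 0.5]
opening: 0.0001
```

Run:
```python
from h import *
W=ctrl.get_image("wrist");cv2.imwrite("pics/p5.png",cv2.resize(W["color"][170:300,200:360],None,fx=4.5,fy=4.5,interpolation=cv2.INTER_CUBIC))
S=ctrl.get_image("scene")
cv2.imwrite("pics/p5s.png",cv2.resize(S["color"][200:260,190:270],None,fx=9,fy=9,interpolation=cv2.INTER_CUBIC))
o=ctrl.get_obs();print(o["contact_force"],o["tool_pos"],o["t"])
```

```text
[ 0.62535947 -0.7306503  -0.32963417] [ 0.58787751 -0.16224819  0.0914909 ] 26.7
```

View pics/p5.png

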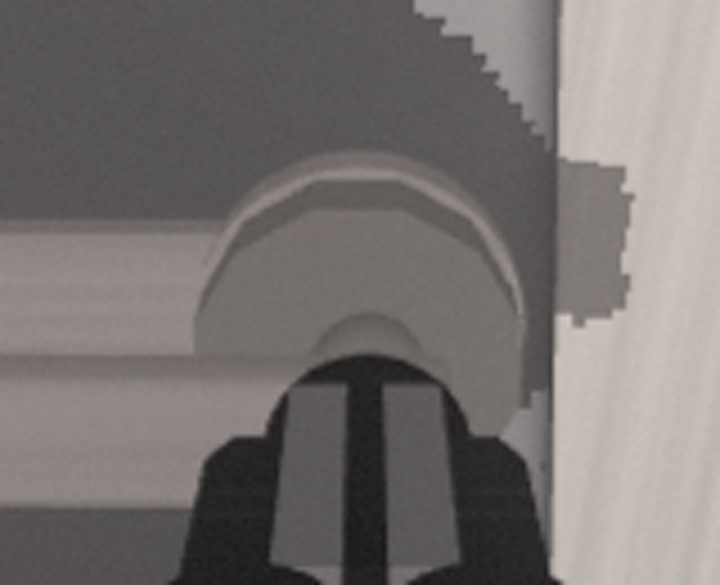

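View pics/p5s.png

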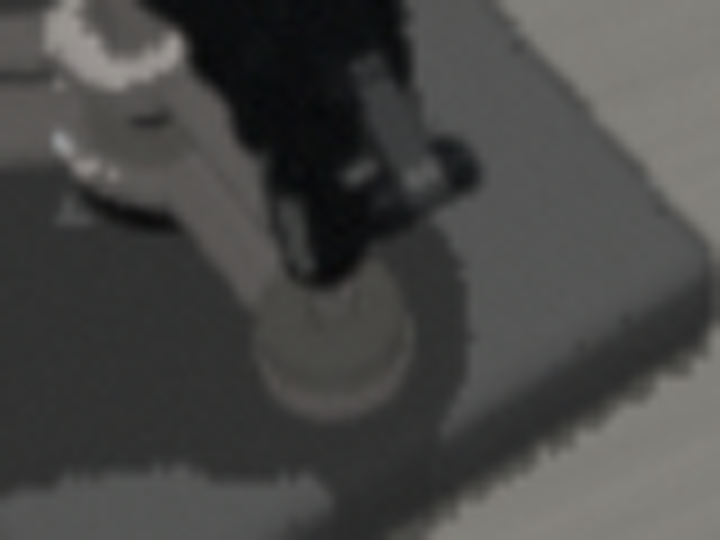

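>>> apply_moves(
  rows=[
    [0, 0, 0.05, 0, 0, 0],
    [0, 0, 0.1, 0, 0, 0],
    [0, 0, 0.1, 0, 0, 0],
  ],
)

```text
t: 27.0
tool_pos: [0.5878, -0.1622, 0.0904]
tool_rot: [2.067, 2.365, -0.004]
contact_force: [0.3, -0.1, 0.2]
opening: -0.0001
```

>>> apply_moves(
  rows=[
    [0, 0, 0.05, 0, 0, 0],
    [0, 0, 0.1, 0, 0, 0],
    [0, 0, 0.1, 0, 0, 0],
  ],
)

```text
t: 27.3
tool_pos: [0.5877, -0.1622, 0.0893]
tool_rot: [2.067, 2.365, -0.004]
contact_force: [-0.2, 0.2, -0.4]
opening: 0.0
```

>>> apply_moves(
  rows=[
    [0, 0, 0.05, 0, 0, 0],
    [0, 0, 0.1, 0, 0, 0],
    [0, 0, 0.1, 0, 0, 0],
  ],
)

```text
t: 27.6
tool_pos: [0.5877, -0.1622, 0.0881]
tool_rot: [2.067, 2.365, -0.004]
contact_force: [-0.2, -0.1, -0.2]
opening: -0.0001
```

>>> apply_moves(
  rows=[
    [0, 0, 0.05, 0, 0, 0],
    [0, 0, 0.1, 0, 0, 0],
    [0, 0, 0.15, 0, 0, 0],
    [0, 0, 0.15, 0, 0, 0],
  ],
)

```text
t: 28.0
tool_pos: [0.5876, -0.1621, 0.0865]
tool_rot: [2.067, 2.365, -0.004]
contact_force: [0.0, -0.2, -0.4]
opening: -0.0001
```

>>> apply_moves(
  rows=[
    [0, 0, 0.05, 0, 0, 0],
    [0, 0, 0.1, 0, 0, 0],
    [0, 0, 0.15, 0, 0, 0],
    [0, 0, 0.15, 0, 0, 0],
  ],
)

```text
t: 28.4
tool_pos: [0.5876, -0.1622, 0.085]
tool_rot: [2.067, 2.365, -0.004]
contact_force: [0.4, -0.1, 0.3]
opening: -0.0001
```

Run:
```python
from h import *
W=ctrl.get_image("wrist");cv2.imwrite("pics/p6.png",W["color"][120:420,100:460].repeat(2,0).repeat(2,1))
o=ctrl.get_obs();print(o["contact_force"],o["tool_pos"],o["t"])
```

```text
[-0.53817677  0.26732498 -0.48261598] [ 0.58759569 -0.16215597  0.08504309] 28.45
```

View pics/p6.png

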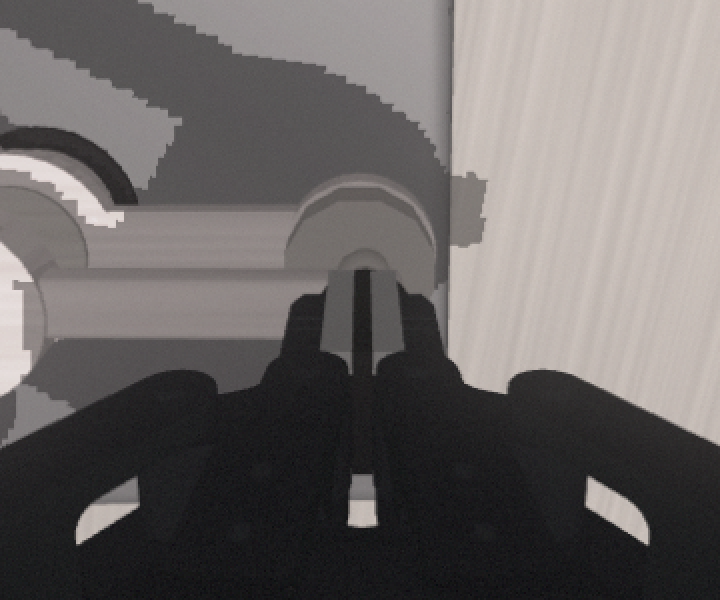

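>>> apply_moves(
  rows=[
    [0, 0, 0.05, 0, 0, 0],
    [0, 0, 0.1, 0, 0, 0],
    [0, 0, 0.1, 0, 0, 0],
  ],
)

```text
t: 28.75
tool_pos: [0.5877, -0.1624, 0.0845]
tool_rot: [2.067, 2.365, -0.005]
contact_force: [-0.8, 0.1, 2.4]
opening: 0.0003
```

>>> apply_moves(
  rows=[
    [0, 0, 0.05, 0, 0, 0],
    [0, 0, 0.1, 0, 0, 0],
    [0, 0, 0.1, 0, 0, 0],
  ],
)

```text
t: 29.05
tool_pos: [0.5878, -0.1626, 0.0839]
tool_rot: [2.067, 2.365, -0.005]
contact_force: [-2.9, -0.2, 5.3]
opening: 0.0001
```

>>> apply_moves(
  rows=[
    [0, 0, 0.05, 0, 0, 0],
    [0, 0, 0.1, 0, 0, 0],
    [0, 0, 0.1, 0, 0, 0],
  ],
)

```text
t: 29.35
tool_pos: [0.5879, -0.1629, 0.0836]
tool_rot: [2.067, 2.364, -0.006]
contact_force: [-3.4, -1.1, 6.0]
opening: 0.0001
```

Contact on the long pad begins at TCP z ≈ 0.0848, and at 6 N it is firm. I'll feel the left and right pads the same way and compare.

>>> apply_moves(
  rows=[
    [0, 0, -2, 0, 0, 0],
    [0, 0, -6.2, 0, 0, 0],
    [1, -2, -6.5, 0, 0, 0],
    [3, -6, -6.5, 0, 0, 0],
    [5, -10.5, -6.5, 0, 0, 0],
    [5.6, -12.3, -6.5, 0, 0, 0],
    [5.6, -12.3, -4, 0, 0, 0],
    [5.6, -12.3, -1.5, 0, 0, 0],
    [5.6, -12.3, -0.7, 0, 0, 0],
    [5.6, -12.3, -0.5, 0, 0, 0],
    [5.6, -12.3, -0.5, 0, 0, 0],
    [5.6, -12.3, -0.5, 0, 0, 0],
  ],
)

```text
t: 30.55
tool_pos: [0.4595, -0.1242, 0.0898]
tool_rot: [2.065, 2.363, -0.004]
contact_force: [-0.7, 0.4, -0.3]
opening: -0.0
```

Run:
```python
from h import *
W=ctrl.get_image("wrist");cv2.imwrite("pics/p7.png",W["color"][120:420,100:460].repeat(2,0).repeat(2,1))
o=ctrl.get_obs();print(o["contact_force"],o["tool_pos"],o["t"])
move((.4582,-.1229,.0865),np.radians(97.69))
```

```text
[ 1.17622323  0.50181414 -0.02099929] [ 0.45952401 -0.12418561  0.08985162] 30.6
row [0.15, -0.11, 0.33, 0.0, 0.05, 0.0]
```

View pics/p7.png

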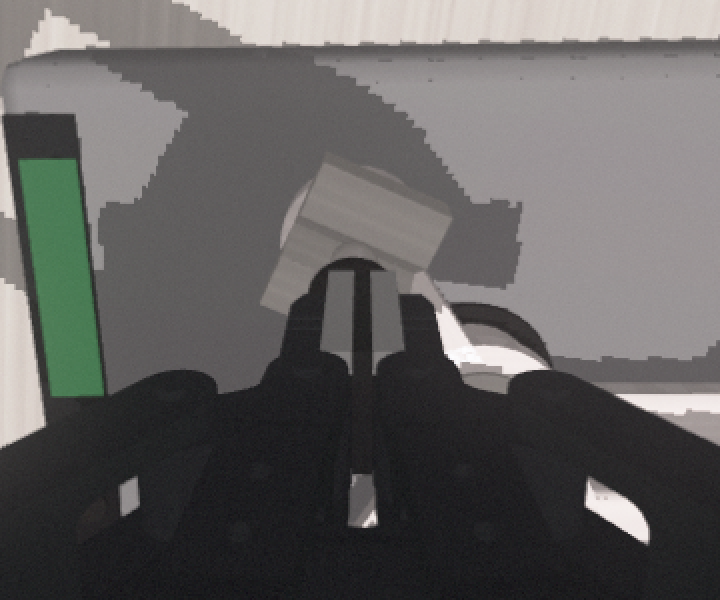

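The ball is visible in the groove line at ≈(353,250) in the crop. I'll continue down.

>>> apply_moves(
  rows=[
    [0.1, -0.1, 0.1, 0, 0, 0],
    [0.1, -0.1, 0.2, 0, 0, 0],
    [0.1, -0.1, 0.3, 0, 0, 0],
    [0.1, -0.1, 0.35, 0, 0, 0],
    [0.1, -0.1, 0.35, 0, 0, 0],
  ],
)

```text
t: 31.1
tool_pos: [0.4583, -0.1233, 0.0862]
tool_rot: [2.065, 2.363, -0.005]
contact_force: [-1.1, 0.9, 0.4]
opening: -0.0001
```

>>> apply_moves(
  rows=[
    [0, 0, 0.05, 0, 0, 0],
    [0, 0, 0.1, 0, 0, 0],
    [0, 0, 0.1, 0, 0, 0],
  ],
)

```text
t: 31.4
tool_pos: [0.4582, -0.1233, 0.0851]
tool_rot: [2.065, 2.363, -0.005]
contact_force: [0.2, 0.0, 0.2]
opening: 0.0004
```

>>> apply_moves(
  rows=[
    [0, 0, 0.05, 0, 0, 0],
    [0, 0, 0.07, 0, 0, 0],
    [0, 0, 0.07, 0, 0, 0],
  ],
)

```text
t: 31.7
tool_pos: [0.4582, -0.1233, 0.0843]
tool_rot: [2.065, 2.363, -0.005]
contact_force: [-0.2, -0.1, -0.4]
opening: -0.0
```

>>> apply_moves(
  rows=[
    [0, 0, 0.05, 0, 0, 0],
    [0, 0, 0.07, 0, 0, 0],
    [0, 0, 0.07, 0, 0, 0],
  ],
)

```text
t: 32.0
tool_pos: [0.4581, -0.1232, 0.0836]
tool_rot: [2.066, 2.363, -0.005]
contact_force: [-0.4, -0.2, -1.0]
opening: 0.0003
```

>>> apply_moves(
  rows=[
    [0, 0, 0.05, 0, 0, 0],
    [0, 0, 0.07, 0, 0, 0],
    [0, 0, 0.07, 0, 0, 0],
  ],
)

```text
t: 32.3
tool_pos: [0.4581, -0.1232, 0.0828]
tool_rot: [2.066, 2.363, -0.005]
contact_force: [0.1, -0.7, -0.0]
opening: 0.0001
```

>>> apply_moves(
  rows=[
    [0, 0, 0.05, 0, 0, 0],
    [0, 0, 0.07, 0, 0, 0],
    [0, 0, 0.07, 0, 0, 0],
  ],
)

```text
t: 32.6
tool_pos: [0.4582, -0.1233, 0.0824]
tool_rot: [2.066, 2.363, -0.005]
contact_force: [-1.0, 1.1, 1.6]
opening: 0.0002
```

>>> apply_moves(
  rows=[
    [0, 0, 0.05, 0, 0, 0],
    [0, 0, 0.07, 0, 0, 0],
    [0, 0, 0.07, 0, 0, 0],
  ],
)

```text
t: 32.9
tool_pos: [0.4582, -0.1233, 0.0821]
tool_rot: [2.065, 2.363, -0.005]
contact_force: [-2.0, 1.4, 4.2]
opening: -0.0001
```

>>> apply_moves(
  rows=[
    [0, 0, -2, 0, 0, 0],
    [0, 0, -6.2, 0, 0, 0],
    [-2, 0, -6.7, 0, 0, 0],
    [-6.5, 0, -6.7, 0, 0, 0],
    [-11.1, 0, -6.7, 0, 0, 0],
    [-11.1, 0, -6.7, 0, 0, 0],
    [-11.1, 0, -4, 0, 0, 0],
    [-11.1, 0, -1.5, 0, 0, 0],
    [-11.1, 0, -0.6, 0, 0, 0],
    [-11.1, 0, -0.3, 0, 0, 0],
    [-11.1, 0, -0.3, 0, 0, 0],
    [-11.1, 0, -0.3, 0, 0, 0],
  ],
)

```text
t: 34.1
tool_pos: [0.474, -0.2336, 0.0869]
tool_rot: [2.064, 2.362, -0.004]
contact_force: [0.5, 0.9, -0.6]
opening: 0.0003
```

>>> apply_moves(
  rows=[
    [0, 0, 0.1, 0, 0, 0],
    [0, 0, 0.2, 0, 0, 0],
    [0, 0, 0.2, 0, 0, 0],
  ],
)

```text
t: 34.4
tool_pos: [0.4743, -0.2338, 0.0854]
tool_rot: [2.063, 2.361, -0.004]
contact_force: [0.1, 0.1, 0.4]
opening: -0.0003
```

Run:
```python
from h import *
W=ctrl.get_image("wrist");cv2.imwrite("pics/p8.png",W["color"][120:420,100:460].repeat(2,0).repeat(2,1))
o=ctrl.get_obs();print(o["contact_force"],o["tool_pos"],o["t"])
move((.4732,-.2339,.085),np.radians(97.69))
```

```text
[0.32632467 0.37540722 0.09613081] [ 0.47415695 -0.23369844  0.08520862] 34.45
row [-0.01, -0.1, 0.02, 0.02, 0.07, 0.01]
```

View pics/p8.png

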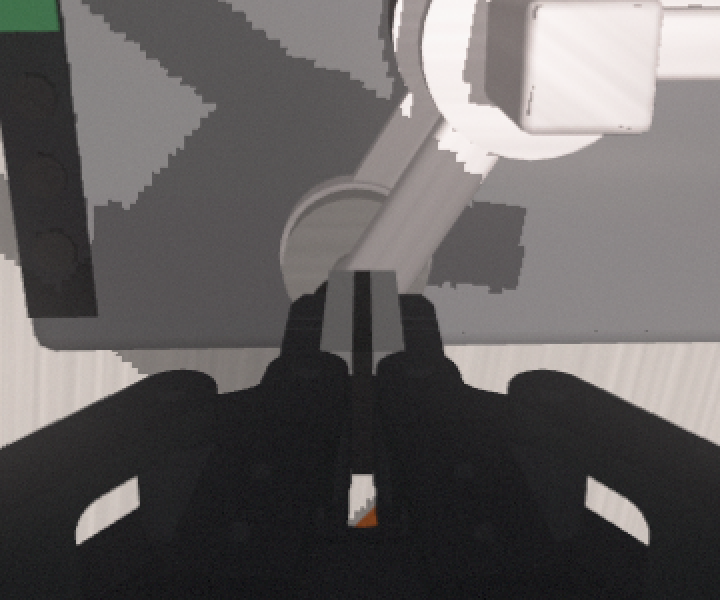

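>>> apply_moves(
  rows=[
    [0, 0, 0.05, 0, 0, 0],
    [0, 0, 0.1, 0, 0, 0],
    [0, 0, 0.1, 0, 0, 0],
  ],
)

```text
t: 34.75
tool_pos: [0.4741, -0.2336, 0.0841]
tool_rot: [2.063, 2.362, -0.004]
contact_force: [-0.7, -0.2, -0.3]
opening: -0.0003
```

>>> apply_moves(
  rows=[
    [0, 0, 0.05, 0, 0, 0],
    [0, 0, 0.07, 0, 0, 0],
    [0, 0, 0.07, 0, 0, 0],
  ],
)

```text
t: 35.05
tool_pos: [0.474, -0.2336, 0.0833]
tool_rot: [2.064, 2.362, -0.004]
contact_force: [-0.7, -0.5, 0.6]
opening: -0.0
```

>>> apply_moves(
  rows=[
    [0, 0, 0.05, 0, 0, 0],
    [0, 0, 0.07, 0, 0, 0],
    [0, 0, 0.07, 0, 0, 0],
  ],
)

```text
t: 35.35
tool_pos: [0.4741, -0.2337, 0.0828]
tool_rot: [2.063, 2.362, -0.004]
contact_force: [-0.4, 0.2, 1.0]
opening: -0.0001
```

>>> apply_moves(
  rows=[
    [0, 0, 0.05, 0, 0, 0],
    [0, 0, 0.07, 0, 0, 0],
    [0, 0, 0.07, 0, 0, 0],
  ],
)

```text
t: 35.65
tool_pos: [0.4742, -0.2338, 0.0825]
tool_rot: [2.063, 2.362, -0.004]
contact_force: [-2.7, 0.3, 4.1]
opening: 0.0
```

>>> apply_moves(
  rows=[
    [0, 0, 0.05, 0, 0, 0],
    [0, 0, 0.05, 0, 0, 0],
    [0, 0, 0.05, 0, 0, 0],
  ],
)

```text
t: 35.95
tool_pos: [0.4742, -0.2338, 0.0822]
tool_rot: [2.063, 2.362, -0.004]
contact_force: [-1.4, 1.4, 4.7]
opening: 0.0001
```

Left contact is ≈0.0826, right ≈0.0828 and long ≈0.0849. The long foot may have been about 2 mm high, and it gave way a little under the 6 N push. I'll re-feel it.

Run:
```python
from h import *
move((.5877,-.1623,.0862),np.radians(97.69))
```

```text
row [5.56, 12.21, -0.41, 0.02, 0.07, 0.01]
```

>>> apply_moves(
  rows=[
    [0, 0, -2, 0, 0, 0],
    [0, 0, -6.2, 0, 0, 0],
    [0, 3, -6.7, 0, 0, 0],
    [2, 7, -6.7, 0, 0, 0],
    [4.5, 11, -6.7, 0, 0, 0],
    [5.55, 12.2, -6.7, 0, 0.07, 0],
    [5.55, 12.2, -4, 0, 0.07, 0],
    [5.55, 12.2, -1.5, 0, 0.07, 0],
    [5.55, 12.2, -0.7, 0, 0.07, 0],
    [5.55, 12.2, -0.5, 0, 0.07, 0],
    [5.55, 12.2, -0.5, 0, 0.07, 0],
    [5.55, 12.2, -0.5, 0, 0.07, 0],
  ],
)

```text
t: 37.15
tool_pos: [0.5885, -0.163, 0.0888]
tool_rot: [2.065, 2.363, 0.003]
contact_force: [1.3, 0.6, 0.8]
opening: -0.0
```

Run:
```python
from h import *
W=ctrl.get_image("wrist");cv2.imwrite("pics/p9.png",W["color"][120:420,100:460].repeat(2,0).repeat(2,1))
o=ctrl.get_obs();print(o["contact_force"],o["tool_pos"],o["t"])
move((.5877,-.1623,.0855),np.radians(97.69))
```

```text
[0.95247259 0.71792671 0.48957635] [ 0.58853476 -0.16301348  0.08884093] 37.2
row [0.08, -0.07, 0.33, 0.05, 0.02, 0.0]
```

View pics/p9.png

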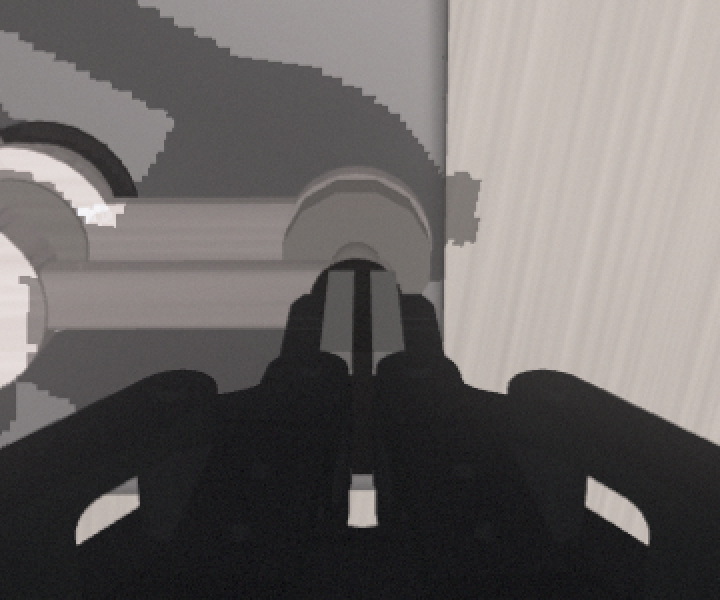

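>>> apply_moves(
  rows=[
    [0.05, -0.05, 0.1, 0, 0, 0],
    [0.05, -0.05, 0.2, 0, 0, 0],
    [0.05, -0.05, 0.35, 0, 0, 0],
    [0.05, -0.05, 0.35, 0, 0, 0],
  ],
)

```text
t: 37.6
tool_pos: [0.5878, -0.1625, 0.0851]
tool_rot: [2.065, 2.363, 0.003]
contact_force: [0.3, 1.1, 0.1]
opening: 0.0003
```

>>> apply_moves(
  rows=[
    [0, 0, 0.05, 0, 0, 0],
    [0, 0, 0.08, 0, 0, 0],
    [0, 0, 0.08, 0, 0, 0],
  ],
)

```text
t: 37.9
tool_pos: [0.5877, -0.1625, 0.0841]
tool_rot: [2.065, 2.363, 0.003]
contact_force: [0.4, 0.6, -0.2]
opening: -0.0001
```

>>> apply_moves(
  rows=[
    [0, 0, 0.05, 0, 0, 0],
    [0, 0, 0.07, 0, 0, 0],
    [0, 0, 0.07, 0, 0, 0],
  ],
)

```text
t: 38.2
tool_pos: [0.5877, -0.1625, 0.0834]
tool_rot: [2.065, 2.363, 0.003]
contact_force: [0.1, -0.5, -0.1]
opening: 0.0001
```

>>> apply_moves(
  rows=[
    [0, 0, 0.05, 0, 0, 0],
    [0, 0, 0.07, 0, 0, 0],
    [0, 0, 0.07, 0, 0, 0],
  ],
)

```text
t: 38.5
tool_pos: [0.5878, -0.1625, 0.0829]
tool_rot: [2.065, 2.363, 0.003]
contact_force: [-0.6, 1.2, 0.8]
opening: -0.0002
```

>>> apply_moves(
  rows=[
    [0, 0, 0.05, 0, 0, 0],
    [0, 0, 0.07, 0, 0, 0],
    [0, 0, 0.07, 0, 0, 0],
  ],
)

```text
t: 38.8
tool_pos: [0.5879, -0.1625, 0.0826]
tool_rot: [2.065, 2.363, 0.003]
contact_force: [-2.0, -0.4, 3.9]
opening: 0.0001
```

After the push the long pad reads ≈0.0829, level with left (0.0826) and right (0.0828), so the push took the long foot the last 2 mm home. I'll retreat and do a final look.

>>> apply_moves(
  rows=[
    [0, 0, -1, 0, 0, 0],
    [0, 0, -4, 0, 0, 0],
    [0, 0, -8, 0, 0, 0],
    [0, -3, -12, 0, 0, 0],
    [0, -6, -16, 0, 0, 0],
    [0, -8.8, -17.9, 0, 0, 0],
    [0, -8.8, -17.9, 0, 0, 0],
    [0, -8.8, -17.9, 0, 0, 0],
    [0, -8.8, -17.9, 0, 0, 0],
    [0, -8.8, -17.9, 0, 0, 0],
    [0, -8.8, -17.9, 0, 0, 0],
  ],
  grip=0,
)

```text
t: 39.9
tool_pos: [0.5, -0.1738, 0.2597]
tool_rot: [2.066, 2.366, 0.002]
contact_force: [0.2, 0.3, 0.8]
opening: 0.0852
```

```bash
python3 chk.py w10; python3 ov.py o2; python3 -c "
from h import *
T=ctrl.get_image('scene');cv2.imwrite('pics/sc_end.png',T['color'])"
```

```text
[ 0.50003997 -0.1738787   0.25998881] 97.72918900945339 40.0
[381.6 188.6] [  4   4  23  21 330] pred [382.7 191. ]
[237.5 124.2] [  4   5  24  24 445] pred [237.7 123.9]
[241.2 251.6] [  5   5  23  22 394] pred [241.2 251.8]
fit [ 0.49961 -0.17402] 8.27 [[-0.77, 0.39], [0.97, -0.37], [-0.19, -0.02]]
side lengths mm [133.2661381  134.882355   111.49155771] expect 135.1 135.1 112
```

View pics/o2.png

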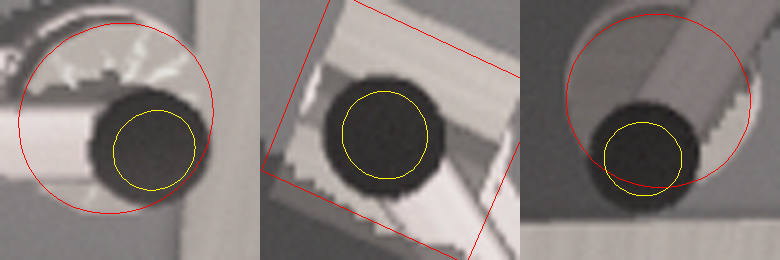

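View pics/w10s.png

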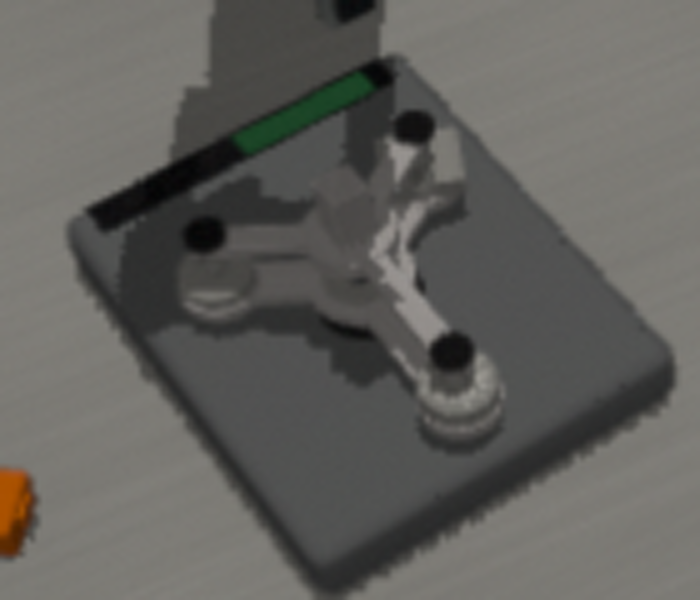

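View pics/sc_end.png

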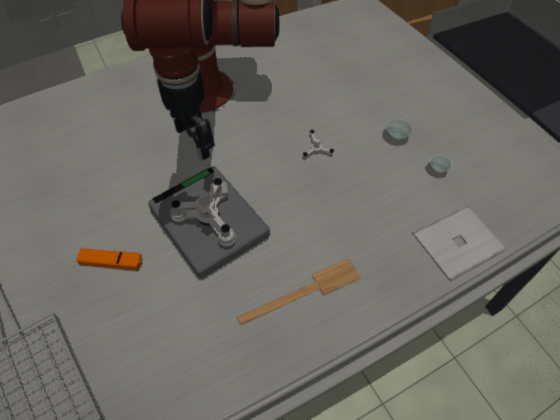

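```bash
python3 -c "
from h import *
o=ctrl.get_obs();print(o['t'],o['opening'],o['contact_force']);print(ctrl.finish_job())"
```

```text
40.1 0.08530175915883496 [-0.03778041 -0.05910969 -0.00843124]
the job is handed in; nothing more can be done
None
```

The carrier is on the scale with all three feet home as far as I could measure. I let go and handed the job in at 40.1 s, with the gripper open, clear and touching nothing.

**What I did:** I found the larger carrier and the skewed casting from the camera views. I gripped the lug, lowered the carrier by feel (yielding sideways at first contact) and released it.

**Long foot:** Feeling the pad tops with the shut fingertips showed the long foot about 2 mm high. A light push, about 6 N on top of the roughly 4 N weight, sent it down.

**Last checks:**
- **Level:** fingertip contact heights were long 82.9, left 82.6 and right 82.8 mm, so level within about 0.3 mm. These are relative only, because the fingertips turned out to end about 25 mm behind the stated tool point.
- **Position:** in the last wrist view the left and right pads lie on their predicted home positions. The automatic reading of the long pad was about 1–2 px off because a highlight cut its mask; by eye it was under 1 px. That also left the last carrier fit with residuals up to about 1 mm and about 0.6° of yaw disagreement, so I relied on the felt heights.
- **Load:** the scale carried roughly 10 N at most by the wrist force readings, well under 2.5 kg.
- **Surroundings:** the bowls, case, spatula and small look-alike are where they were in the final scene picture.

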